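Hold a plastic bar in the saw guide for cutting

TASK

Lay the white plastic bar, without dropping it, flat on the table of the saw guide, long side flush against the fence and one end up against the red length stop, so that it is ready to be sawn. Then hold it there for the saw with one firm diagonal push of the fingertips, down on the table and into the fence at once, pushing at a place between the saw slot and the stop and well clear of the slot; finish while still holding it like that, do not let go. Leave the stop where it is set and do not disturb the saw, the square, the boss head or the cork ring.

Things in the scene. Friction and masses are not known exactly. Their poses are not given: they have to be found in the camera images.
- bar: White polyethylene bar, loose, 200 mm long (its x) x 45 mm wide (its y) x 30 mm high (its z), about 0.25 kg, lying flat on the bench to the robot's right at the start. Origin: centre of its underside. Its two ends are alike. It slides easily on the metal of the guide (friction about 0.3), less so on the bench.
- bar_centre (a point): The middle of the bar's solid, 15 mm above its underside.
- guide: Saw guide, fixed to the bench: blue base casting on rubber feet, with an aluminium saw table 340 mm long (along its y), a dark grey fence along the far side and a red length stop. Origin: centre of its underside, on the bench; x points away from the robot's side, square to the fence and into it, y along the fence towards the stop, z up. The top of the saw table is 25 mm above the bench and reaches from x = -85 mm to the fence face at x = +45 mm, and from y = -170 to +170 mm.
- saw_table: The aluminium saw table of the guide; origin on its top face, above the guide's origin; same axes.
- fence: The dark grey fence, 32 mm high above the saw table and 28 mm thick, in two halves with the 3 mm saw slot between them. Origin: on its working face (which looks to the guide's -x), at its foot on the saw table, at the middle of the guide's length; same axes as the guide.
- slot (a point): Point of the saw slot at the foot of the fence's working face, on the saw table; same axes as the guide. The slot runs square to the fence (along x) across the table, 3 mm wide, 30 mm from the guide's middle on the side away from the stop.
- stop_face (a point): Point of the red length stop's working face (it looks to the guide's -y) at the foot of the fence's working face, on the saw table; same axes as the guide. The stop sits on the fence, 24 mm long along y, reaches 58 mm out from the fence over the saw table and 40 mm above it, with a black thumbscrew to 56 mm above it on the fence. It is locked 90 to 140 mm from the slot; a light push does not shift it, 90 N does.
- cork_ring: Cork ring, 100 mm across, 28 mm high, lying loose on the bench; bystander. Origin: centre of its underside.
- boss_head: Blue boss head (rod clamp), about 50 x 50 x 32 mm, lying loose; bystander. Origin: centre of its underside.
- square: Engineer's square lying loose on the bench: dark stock 75 mm long along its x, 16 mm high, with a thin steel blade to 119 mm along its +y; bystander. Origin: centre of the stock's underside.
- backsaw: Backsaw lying loose on its side beyond the guide, 240 mm long, blade along its +x, wooden handle at -x, 20 mm high, lying about square to the robot's x; bystander. Origin: under the blade's handle end.
There are look-alikes about, which are no part of the job. Of the things that look like the bar, the middle-sized one is meant.

How it is judged:
By the outcome, as a careful person would: the job done as asked, in the order asked, and still so for the second after the job is handed in, while the arm keeps its last pose, push and grip.
It also fails if it takes over 58 s, if anything falls off the work surface, if the arm or the gripper's body presses on something with over 40 N, if the wrist force passes 120 N, or if a joint passes its speed limit or range.

ROBOT

A 6-joint arm with a two-finger parallel gripper is mounted at the origin on the work surface. World frame = base frame: x ahead of the robot, y to its left, z up, the work surface at z = 0. Lengths are in m, angles in rad, forces in N, time in s.
With the tool pointing down it reaches from about 0.425 to 0.925 m from the base axis. Payload 12.5 kg.
Tool frame: the origin (TCP) lies midway between the tips of the shut fingers; the grasp point (between the pads) lies 19 mm behind it; z points along the fingers, x is the direction in which the jaws open and shut, and the axes are right-handed (so a half turn about z gives the same grasp; the last joint's range is limited). The gripper opens to 85 mm and grips with 20 to 120 N. Pads are 22 mm wide; open, the fingers measure 114 mm over their backs; the gripper's body (76 mm by 85 mm) begins 54 mm behind the grasp point. The pads swing forward as they close: fully open they stand 13 mm farther back than shut.
Start: joints at [1.022, 0.491, 1.559, -0, 1.092, -0.106], TCP at [0.268, 0.565, 0.203] pointing down, gripper open.
Joint ranges: [-3.1, 3.1], [-0.84, 2.19], [0.05, 2.79], [-1.13, 4.28], [0.06, 2.93], [-2.69, 2.69]. Speed limits (rad/s): [2.22, 2.22, 2.79, 3.14, 3.14, 3.14].

INTERFACE

Orientations are given as [roll, pitch, yaw] about the fixed x, y, z axes, in that order (R = Rz(yaw) Ry(pitch) Rx(roll)).
In Python, from plant import get_state, snapshot, calibration, hand_in gives the robot as it stands.
- The arm moves only by the tool apply_moves, never from a script. Its argument "motion" is a list that holds one entry, the list of rows, each a list of 7 numbers: the gripper command: -1 is shut, 1 is fully open, values between are in proportion, then the shift along the tool's x, y, z scaled (see below), then the turn, a rotation vector about the tool's x, y, z scaled (see below). In form: [[[gripper, dx, dy, dz, wx, wy, wz], ...]]. A call has 1 to 20 rows; each row is the pose to reach, as a shift and turn from the pose commanded when the call began, along the tool's axes at that moment, turning the shorter way round; what a row does not reach only later rows make up. The controller multiplies each number of a shift by 0.75 m and each number of a turn by 360 degrees. A row lasts 1/12 s, in which the tool goes at most 41.7 mm and 7.16 degrees, less where a joint would pass 70% of its speed; a pose out of reach is approached as far as the arm can. A call with a number of a shift or a turn outside -1 to 1 is refused whole. A call with a gripper value outside its range is refused whole. The fingers move at their own pace and stop on an object; the grip force is fixed at half the most. Time passes only in rows, so rows that repeat a pose let the fingers close. It gives the time, the measured TCP pose, the force and the opening at its end, in the units of the state.
- get_state(): the state, without advancing time (a new reading comes with each control period).
- snapshot(name): name is "scene" or "side" or "wrist"; returns the picture (384x512x3 uint8, blue, green, red); there is no depth.
- calibration(name): a dict with "intrinsics" (3x3 intrinsics, pixels), "distortion" ([k1, k2, p1, p2, k3] as OpenCV has them; the pictures are not rectified), "extrinsics" (4x4, takes a point from camera to world coordinates); the wrist camera has in their place "T_tool_cam" (4x4, takes a point from camera to tool coordinates, whose origin is the TCP and whose axes are the tool frame's). Camera axes: x right, y down, z forward; pixel columns grow to the right and rows downward; lengths in m; the calibration is good to about 2 mm. A picture is of the moment at which its call begins: read the wrist's pose just before it. calibration takes no time and is no camera call.
- hand_in(): hands the job in, once; it reports no verdict.
The state is a dict: "clock": time; "qpos": joint angles; "dq": joint speeds; "tau": joint torques, N m; "tool_pos": TCP position; "ee_rot": TCP orientation; "force": force on the tool from outside, world axes, zero at the start; "wrist_torque": the same for the moment, N m; "grip_width": finger opening in m.
Only numpy, scipy, OpenCV 4.12 (cv2) and the standard library are available. Lean on these libraries where they do the work, as an engineer would, in place of code of your own. Each camera call takes 0.05 s, during which the arm holds its last target.

## Working session

There is one attempt and no reset: what is moved stays moved. The work goes in short steps, Python scripts to look and compute and a tool call to move; the robot and the scene stay as the last step left them, time stands still between calls to the robot, and variables do not carry over. Pictures are saved under pics/ and viewed, and the job is handed in when it is done.

Besides the shell and the picture viewer there is one more tool, called after ">>>" by a JSON object that holds its "api" and its "payload", one argument or row to a line. apply_moves: Moves the arm, as the interface text tells. Its arguments: {"type":"object","properties":{"motion":{"type":"array"}},"required":["motion"]}

```bash
mkdir -p pics; ls
python3 - <<'E'
from plant import *
import cv2
print(get_state())
for n in("scene","side"):
    cv2.imwrite(f"pics/{n}0.png",snapshot(n)); print(calibration(n))
cv2.imwrite("pics/wrist0.png",snapshot("wrist"));print(calibration("wrist"))
E
```

```text
pics
{'clock': 0.0, 'qpos': array([ 1.02237349e+00,  4.91565127e-01,  1.55948397e+00, -7.43630039e-06,
        1.09169133e+00, -1.05605994e-01]), 'dq': array([ 0.00063113, -0.00011899, -0.00079004,  0.00095204, -0.00110617,
       -0.0001177 ]), 'tau': array([-3.01415246e-03, -6.18430853e+01, -2.61590624e+01, -2.20369511e-04,
        4.04007646e-03, -2.00796734e-05]), 'tool_pos': array([0.26764548, 0.56449088, 0.20191241]), 'ee_rot': array([-3.14147823e+00,  1.14207380e-03,  1.12798298e+00]), 'force': array([-1.92807512e-01,  8.45280544e-04, -1.44223515e+00]), 'wrist_torque': array([-0.02087116,  0.04245361, -0.07704698]), 'grip_width': 0.08526388044096478}
{'intrinsics': array([[438.07048302,   0.        , 256.75597534],
       [  0.        , 438.07048302, 193.60424107],
       [  0.        ,   0.        ,   1.        ]]), 'distortion': array([-0.09168109,  0.        ,  0.        ,  0.        ,  0.        ]), 'extrinsics': array([[-0.86521473,  0.25433473, -0.43210799,  0.98445521],
       [ 0.5007785 ,  0.48128064, -0.71943716,  0.74393767],
       [ 0.02498735, -0.83885802, -0.543
[... 510 characters left out ...]
71983756,  1.08296549],
       [ 0.        ,  0.        ,  0.        ,  1.        ]])}
{'intrinsics': array([[338.38434566,   0.        , 256.72386397],
       [  0.        , 338.38434566, 200.2742204 ],
       [  0.        ,   0.        ,   1.        ]]), 'distortion': array([-0.04974835,  0.        ,  0.        ,  0.        ,  0.        ]), 'T_tool_cam': array([[ 9.99999977e-01, -1.87969257e-04,  1.05336073e-04,
        -5.84982754e-04],
       [ 1.49210173e-04,  9.56776273e-01,  2.90824933e-01,
        -7.36191168e-02],
       [-1.55449202e-04, -2.90824910e-01,  9.56776279e-01,
        -1.71619400e-01],
       [ 0.00000000e+00,  0.00000000e+00,  0.00000000e+00,
         1.00000000e+00]])}
```

View pics/scene0.png

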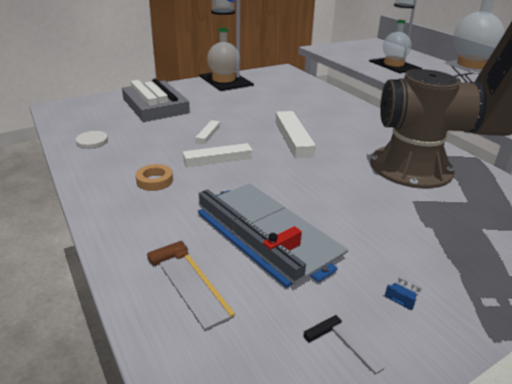

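View pics/side0.png

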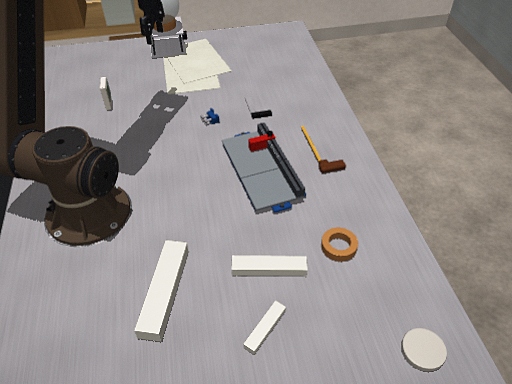

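The scene view shows the guide at about (270,230) with the stop at (285,241). Three white bars are visible, and the middle-sized one is at (218,155) in the scene view and (269,266) in the side view. I'll enlarge those areas.

```bash
cat > h.py <<'E'
import numpy as np, cv2
from plant import *
def ray(n,uv,Tw=None):
    c=calibration(n)
    T=Tw if Tw is not None else c["extrinsics"]
    p=cv2.undistortPoints(np.array([[uv]],float),c["intrinsics"],c["distortion"])[0,0]
    return T[:3,3],T[:3,:3]@np.array([p[0],p[1],1])
def plane(n,uv,z,Tw=None):
    o,d=ray(n,uv,Tw); return o+d*(z-o[2])/d[2]
def proj(n,P,Tw=None):
    c=calibration(n); T=Tw if Tw is not None else c["extrinsics"]
    Ti=np.linalg.inv(T)
    return cv2.projectPoints(np.atleast_2d(np.array(P,float)),cv2.Rodrigues(Ti[:3,:3])[0],Ti[:3,3],c["intrinsics"],c["distortion"])[0][:,0]
def wristT(st):
    from scipy.spatial.transform import Rotation as R
    T=np.eye(4);T[:3,:3]=R.from_euler('xyz',st["ee_rot"]).as_matrix();T[:3,3]=st["tool_pos"]
    return T@calibration("wrist")["T_tool_cam"]
def crop(src,dst,x,y,w,h,s):
    im=cv2.imread(src)[y:y+h,x:x+w]; im=cv2.resize(im,None,fx=s,fy=s,interpolation=cv2.INTER_CUBIC)
    for k in range(0,w,10):
        cv2.putText(im,str(x+k),(k*s,8),0,.3,(0,0,255),1); cv2.line(im,(k*s,10),(k*s,16),(0,0,255),1)
    for k in range(0,h,10):
        cv2.putText(im,str(y+k),(0,k*s+4),0,.3,(0,0,255),1); cv2.line(im,(20,k*s),(26,k*s),(0,0,255),1)
    cv2.imwrite(dst,im)
E
python3 - <<'E'
from h import *
crop("pics/side0.png","pics/c1.png",215,120,100,95,6)
crop("pics/side0.png","pics/c2.png",220,240,100,50,7)
crop("pics/scene0.png","pics/c3.png",180,140,80,40,8)
crop("pics/scene0.png","pics/c4.png",190,180,160,105,5)
E
```

```text
(no output)
```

View pics/c1.png

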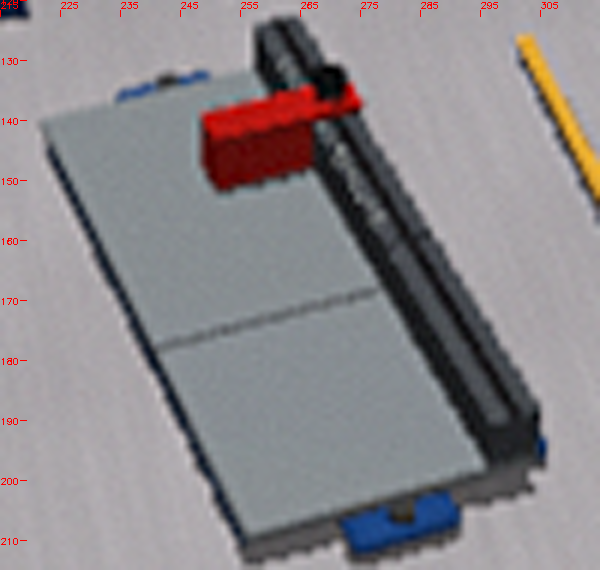

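View pics/c2.png

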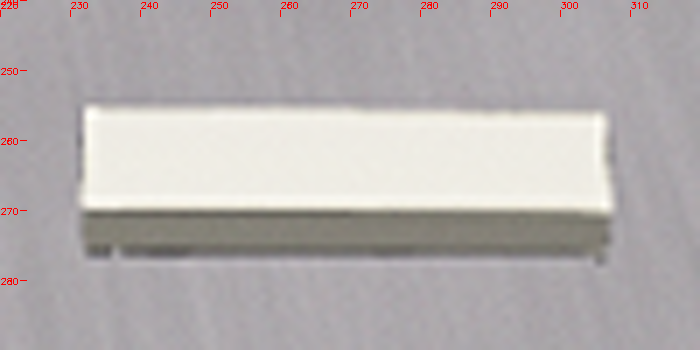

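View pics/c3.png

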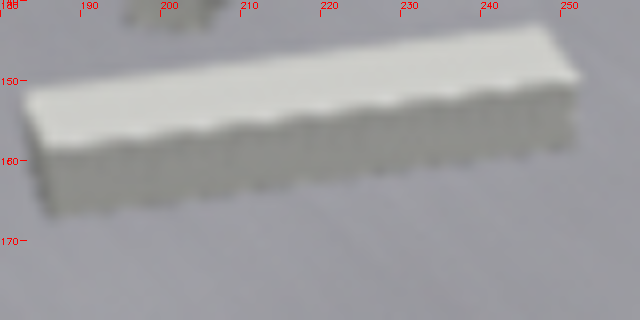

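View pics/c4.png

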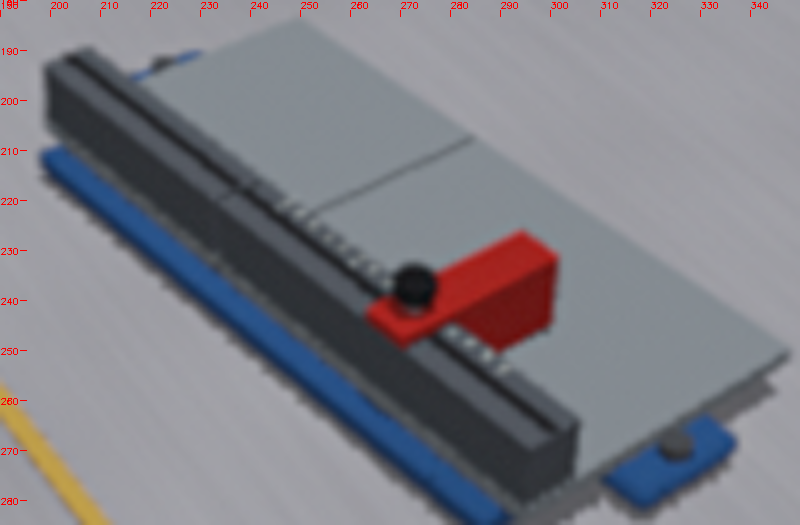

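```bash
cat > fit.py <<'E'
from h import *
from scipy.optimize import least_squares
def dec(p,x,y,s): return ((p[0]+.5)/s-.5+x,(p[1]+.5)/s-.5+y)
S=[((42,122),(-85,170,25)),((247,537),(-85,-170,25)),((487,470),(45,-170,25)),((158,350),(-85,-30,25)),((378,291),(45,-30,25))]
C=[((300,15),(-85,-170,25)),((792,352),(-85,170,25)),((475,138),(-85,-30,25)),((88,47),(45,-170,57)),((578,422),(45,170,57)),((45,65),(73,-170,57)),((525,450),(73,170,57))]
obs=[("side",dec(a,215,120,6),np.array(b)/1e3) for a,b in S]+[("scene",dec(a,190,180,5),np.array(b)/1e3) for a,b in C]
def tf(q,P):
    c,s=np.cos(q[2]),np.sin(q[2]); return np.array([q[0]+c*P[0]-s*P[1],q[1]+s*P[0]+c*P[1],P[2]])
def run(obs,q0):
    f=lambda q:np.concatenate([proj(n,tf(q,P))[0]-np.array(uv) for n,uv,P in obs])
    r=least_squares(f,q0,loss="soft_l1"); return r.x,f(r.x).reshape(-1,2)
if __name__=="__main__":
    q,e=run(obs,[.65,0.1,0.3]); print(q); print(e.round(1))
    for n in("side","scene"):
        qq,ee=run([o for o in obs if o[0]==n],q); print(n,qq.round(4))
    # stop
    for uv,n in ((dec((215,190),215,120,6),"side"),(dec((315,165),215,120,6),"side")):
        P=plane(n,uv,.025); d=P[:2]-q[:2]; c,s=np.cos(q[2]),np.sin(q[2]); print("stop local",c*d[0]+s*d[1],-s*d[0]+c*d[1])
    # top edge z=.065: side: front-left top (202,125); front-right(310,100)
    for uv,n in ((dec((203,127),215,120,6),"side"),(dec((521,231),190,180,5),"scene")):
        P=plane(n,uv,.065); d=P[:2]-q[:2]; c,s=np.cos(q[2]),np.sin(q[2]); print("stop top local",c*d[0]+s*d[1],-s*d[0]+c*d[1])
    # bar
    B=[("side",dec(a,220,240,7),.030) for a in((86,107),(605,112),(612,212),(82,211))]
    B+=[("scene",dec(a,180,140,8),.030) for a in((28,95),(45,150),(540,25),(578,80))]
    for n,uv,z in B: print(n,plane(n,uv,z).round(4))
E
python3 fit.py
```

```text
[0.55498151 0.07502621 0.15459452]
[[ 0.4 -0.3]
 [-0.1  0. ]
 [ 0.2  0.1]
 [-0.3  0.1]
 [ 1.1  0. ]
 [-0.1  0.3]
 [-0.2 -0.1]
 [ 0.6  0. ]
 [ 0.4 -0.6]
 [ 0.3 -0.1]
 [-0.8 -0.5]
 [ 0.3  0.3]]
side [0.5539 0.0753 0.1603]
scene [0.5553 0.0751 0.1542]
stop local -0.013284132545485789 0.07905459117214512
stop local 0.04655673797252548 0.07919499502994015
stop top local -0.016545287714400336 0.08777231231633549
stop top local -0.012366189298817725 0.07426170710649838
side [ 0.401 -0.26   0.03 ]
side [ 0.5976 -0.3015  0.03  ]
side [ 0.588  -0.3464  0.03  ]
side [ 0.3919 -0.3072  0.03  ]
scene [ 0.5875 -0.343   0.03  ]
scene [ 0.598  -0.3008  0.03  ]
scene [ 0.3932 -0.3069  0.03  ]
scene [ 0.4028 -0.2605  0.03  ]
```

```bash
cat >> h.py <<'E'
from scipy.spatial.transform import Rotation as Ro
def rows(start_pos,start_rpy,targets):
    """targets: list of (pos, R or rpy)"""
    R0=Ro.from_euler('xyz',start_rpy)
    for p,r in targets:
        R1=r if isinstance(r,Ro) else Ro.from_euler('xyz',r)
        d=R0.inv().apply(np.array(p)-np.array(start_pos))/.75
        w=(R0.inv()*R1).as_rotvec()/(2*np.pi)
        print(d.round(4).tolist(),w.round(4).tolist(), "rows>=",np.linalg.norm(d)*.75/.0417,np.degrees(np.linalg.norm(w)*2*np.pi)/7.16)
E
python3 - <<'E'
from h import *
s=get_state()
rows(s["tool_pos"],[np.pi,0,s["ee_rot"][2]],[((.53,.15,.25),(np.pi,0,1.2)),((.495,-.3035,.22),(np.pi,0,1.365))])
E
```

```text
[-0.3496, 0.5529, -0.0639] [0.0, 0.0, -0.0115] rows>= 11.821144873415264 0.5762912056994807
[-0.9159, 0.7698, -0.0239] [-0.0, 0.0, -0.0377] rows>= 21.523337352759288 1.896654839730009
```

View pics/wrist0.png

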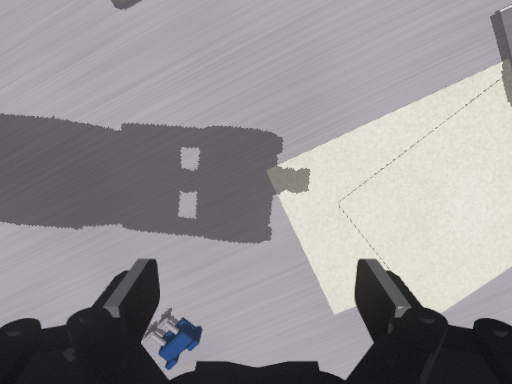

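The wrist view shows the open fingers at (130,290) and (385,290), with paper and the boss head below them. I'll move toward the bar by way of a point in front.

>>> {"api": "apply_moves", "payload": {
  "motion": [
    [[1,-0.35,0.553,-0.064,0,0,-0.0115],[1,-0.35,0.553,-0.064,0,0,-0.0115],[1,-0.35,0.553,-0.064,0,0,-0.0115],[1,-0.35,0.553,-0.064,0,0,-0.0115],[1,-0.35,0.553,-0.064,0,0,-0.0115],[1,-0.35,0.553,-0.064,0,0,-0.0115],[1,-0.35,0.553,-0.064,0,0,-0.0115],[1,-0.35,0.553,-0.064,0,0,-0.0115],[1,-0.35,0.553,-0.064,0,0,-0.0115],[1,-0.35,0.553,-0.064,0,0,-0.0115],[1,-0.916,0.77,-0.024,0,0,-0.0377],[1,-0.916,0.77,-0.024,0,0,-0.0377],[1,-0.916,0.77,-0.024,0,0,-0.0377],[1,-0.916,0.77,-0.024,0,0,-0.0377],[1,-0.916,0.77,-0.024,0,0,-0.0377],[1,-0.916,0.77,-0.024,0,0,-0.0377],[1,-0.916,0.77,-0.024,0,0,-0.0377],[1,-0.916,0.77,-0.024,0,0,-0.0377],[1,-0.916,0.77,-0.024,0,0,-0.0377],[1,-0.916,0.77,-0.024,0,0,-0.0377]]
  ]
}}

```text
clock: 1.82
tool_pos: [0.4936, -0.2002, 0.225]
ee_rot: [3.142, -0.0, 1.365]
force: [1.7, 1.0, 0.5]
grip_width: 0.0855
```

Run:
```python
from h import *
s=get_state();print(s["tool_pos"],s["dq"].round(3),s["qpos"].round(3))
cv2.imwrite("pics/w1.png",snapshot("wrist"))
s=get_state();print(s["tool_pos"],s["dq"].round(3))
rows(s["tool_pos"],s["ee_rot"],[((.495,-.3035,.12),(np.pi,0,1.365))])
```

```text
[ 0.49356465 -0.20020333  0.22498004] [-0.841  0.286 -0.382  0.001  0.092 -0.836] [-0.509  0.336  1.755  0.     1.05  -1.874]
[ 0.49392456 -0.20630761  0.22443671] [ 0.095 -0.022  0.055  0.009 -0.008  0.152]
[-0.1262, 0.0282, 0.1395] [0.0001, 0.0003, -0.0005] rows>= 3.4213272984432037 0.028674624102256935
```

View pics/w1.png

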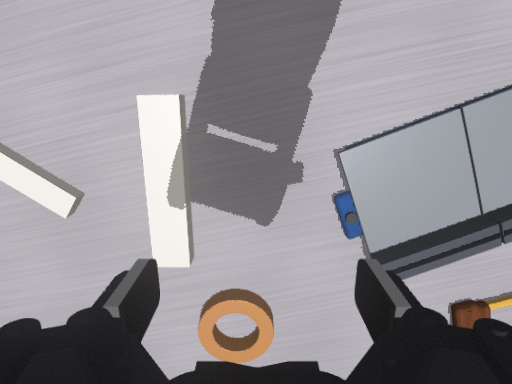

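The bar is at about (165,180), with the guide on the right and the cork ring below. I'll move over the bar and look again once the arm has settled.

>>> {"api": "apply_moves", "payload": {
  "motion": [
    [[1,-0.126,0.028,0.1,0,0,0],[1,-0.126,0.028,0.1,0,0,0],[1,-0.126,0.028,0.1,0,0,0],[1,-0.126,0.028,0.1,0,0,0],[1,-0.126,0.028,0.1,0,0,0],[1,-0.126,0.028,0.1,0,0,0],[1,-0.126,0.028,0.1,0,0,0]]
  ]
}}

```text
clock: 2.45
tool_pos: [0.4957, -0.2941, 0.151]
ee_rot: [3.141, 0.0, 1.366]
force: [-0.4, 0.1, -0.9]
grip_width: 0.0856
```

Run:
```python
from h import *
s=get_state();print(s["tool_pos"],s["ee_rot"],s["dq"].round(3),s["force"])
cv2.imwrite("pics/w2.png",snapshot("wrist"))
```

```text
[ 0.49567725 -0.29414372  0.1509962 ] [3.14050740e+00 3.07071881e-04 1.36574436e+00] [ 0.008 -0.009 -0.001 -0.001 -0.001 -0.003] [-0.39955564  0.12649046 -0.87852398]
```

View pics/w2.png

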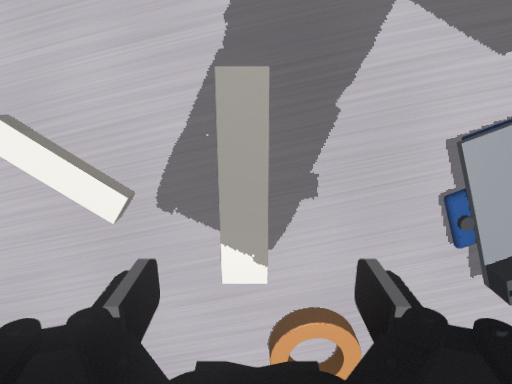

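Run:
```python
from h import *
s=get_state();T=wristT(s);print(T[:3,3])
crop("pics/w2.png","pics/c5.png",205,55,80,240,2)
for uv in ((216,66.5),(269,66.5),(267.5,283),(221,283)): print(plane("wrist",uv,.03,T).round(4))
B=np.array([plane("wrist",uv,.03,T)[:2] for uv in ((216,66.5),(269,66.5),(267.5,283),(221,283))]);print(B.mean(0), np.linalg.norm(B[0]-B[3]),np.linalg.norm(B[0]-B[1]),np.linalg.norm(B[2]-B[3]))
d=B[3]-B[0]+B[2]-B[1];print(np.arctan2(d[1],d[0]))
```

```text
[ 0.423156   -0.27969331  0.32266423]
[ 0.3926 -0.3072  0.03  ]
[ 0.4015 -0.265   0.03  ]
[ 0.5959 -0.3048  0.03  ]
[ 0.5867 -0.3495  0.03  ]
[ 0.49416941 -0.30663475] 0.19863104453579172 0.04309174560918526 0.04561866821218156
-0.20828137627472026
```

View pics/c5.png

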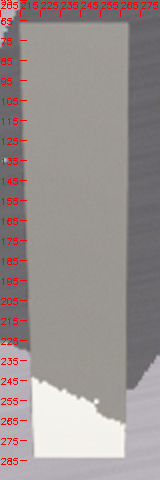

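Run:
```python
from h import *
s=get_state();print(s["tool_pos"])
rows(s["tool_pos"],s["ee_rot"],[((.4945,-.305,.03),(np.pi,0,1.364)),((.4945,-.305,.0),(np.pi,0,1.364))])
```

```text
[ 0.49577268 -0.29408392  0.15115159]
[-0.0145, 0.0011, 0.1615] [0.0002, 0.0001, 0.0003] rows>= 2.9172430012916752 0.02041085074431792
[-0.0145, 0.001, 0.2015] [0.0002, 0.0001, 0.0003] rows>= 3.634306800711468 0.02041085074431792
```

>>> {"api": "apply_moves", "payload": {
  "motion": [
    [[1,-0.0145,0.001,0.1,0,0,0],[1,-0.0145,0.001,0.1,0,0,0],[1,-0.0145,0.001,0.1,0,0,0],[1,-0.0145,0.001,0.16,0,0,0],[1,-0.0145,0.001,0.16,0,0,0],[1,-0.0145,0.001,0.16,0,0,0],[1,-0.0145,0.001,0.16,0,0,0]]
  ]
}}

```text
clock: 3.08
tool_pos: [0.4946, -0.3057, 0.0322]
ee_rot: [3.14, 0.001, 1.365]
force: [0.4, 0.3, 0.1]
grip_width: 0.0855
```

Run:
```python
from h import *
s=get_state();print(s["tool_pos"],s["dq"].round(3),s["force"])
cv2.imwrite("pics/w3.png",snapshot("wrist"))
rows(s["tool_pos"],s["ee_rot"],[((.4945,-.305,.0),(np.pi,0,1.364))])
```

```text
[ 0.49462283 -0.30574828  0.03219689] [-0.004 -0.017 -0.007 -0.002 -0.012  0.   ] [0.40969061 0.28850722 0.05911335]
[0.001, -0.0004, 0.0429] [0.0002, 0.0001, 0.0002] rows>= 0.7723219043840284 0.01671953821595684
```

View pics/w3.png

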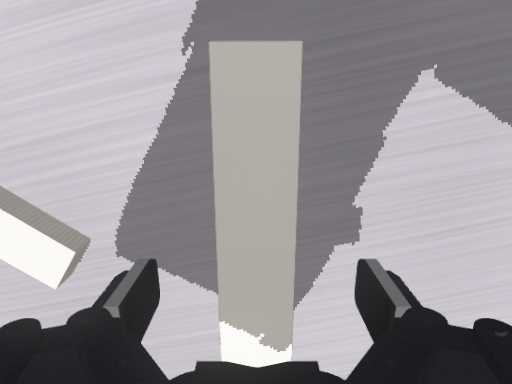

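The bar sits centred between the fingers, with its edges at columns 217 and 297. I'll lower and close.

>>> {"api": "apply_moves", "payload": {
  "motion": [
    [[1,0.001,0,0.025,0,0,0],[1,0.001,0,0.041,0,0,0],[1,0.001,0,0.041,0,0,0],[-1,0.001,0,0.041,0,0,0],[-1,0.001,0,0.041,0,0,0],[-1,0.001,0,0.041,0,0,0],[-1,0.001,0,0.041,0,0,0],[-1,0.001,0,0.041,0,0,0],[-1,0.001,0,0.041,0,0,0],[-1,0.001,0,0.041,0,0,0],[-1,0.001,0,0.041,0,0,0],[-1,0.001,0,0.041,0,0,0]]
  ]
}}

```text
clock: 4.13
tool_pos: [0.4952, -0.3058, 0.0013]
ee_rot: [3.138, 0.002, 1.365]
force: [0.4, 1.0, 15.0]
grip_width: -0.0001
```

Run:
```python
from h import *
s=get_state();print(s)
cv2.imwrite("pics/w4.png",snapshot("wrist"));cv2.imwrite("pics/s4.png",snapshot("side"))
crop("pics/s4.png","pics/c6.png",200,180,130,120,5)
```

```text
{'clock': 4.1333, 'qpos': array([-6.66805918e-01,  6.96988740e-01,  1.83369364e+00,  2.96207577e-04,
        6.06975953e-01, -2.03191742e+00]), 'dq': array([-0.00089255,  0.00068967,  0.00085117,  0.00095508, -0.0004149 ,
        0.00024032]), 'tau': array([-4.64540357e-01, -5.50986814e+01, -1.25039488e+01, -1.13703639e-01,
       -1.47237433e-01, -5.58493848e-04]), 'tool_pos': array([ 0.49517055, -0.30580856,  0.00126429]), 'ee_rot': array([3.13799367e+00, 1.59840881e-03, 1.36486566e+00]), 'force': array([ 0.37061992,  0.99664694, 14.99824638]), 'wrist_torque': array([ 0.14827141,  0.0180014 , -0.02613377]), 'grip_width': -7.673925773839244e-05}
```

View pics/w4.png

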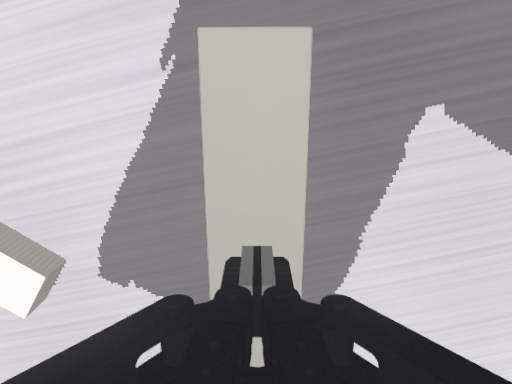

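View pics/c6.png

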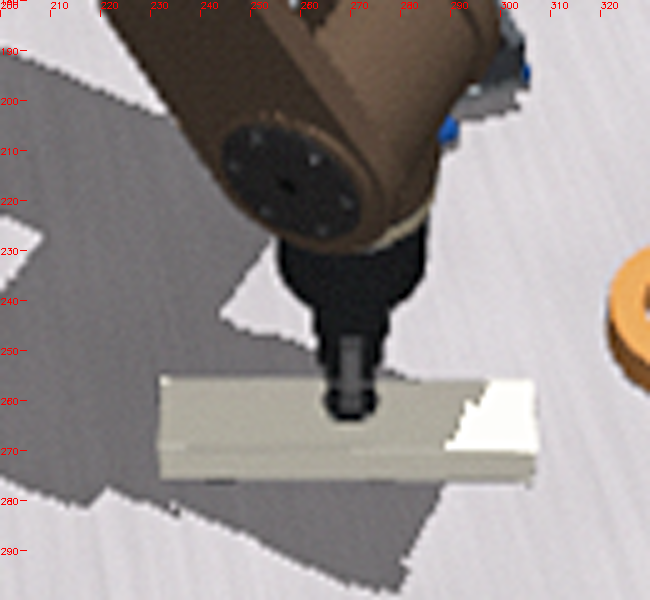

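Run:
```python
from h import *
s=get_state()
for z in(0,.0013,.02,.03,.04): print(z,proj("side",[.4952,-.3058,z]),proj("scene",[.4952,-.3058,z]))
print(proj("side",[[.5,-.3,0]]))
print(plane("side",(269,261),.03))
cv2.imwrite("pics/sc4.png",snapshot("scene"))
crop("pics/sc4.png","pics/c7.png",150,100,130,80,6)
# bar height: bottom front edge in side
print(plane("side",(231,275.5),0),plane("side",(306,275.7),0))
```

```text
0 [[269.17091398 269.38287569]] [[217.25999145 158.86120206]]
0.0013 [[269.177001   269.10972064]] [[217.25002483 158.47778534]]
0.02 [[269.26558414 265.13663251]] [[217.10611862 152.91801534]]
0.03 [[269.31375442 262.97775373]] [[217.02875308 149.91045009]]
0.04 [[269.36249488 260.79448847]] [[216.95110566 146.87862168]]
[[270.43923018 267.34443956]]
[ 0.49573199 -0.29939032  0.03      ]
[ 0.39014944 -0.30495746  0.        ] [ 0.58786591 -0.34467453  0.        ]
```

View pics/c7.png

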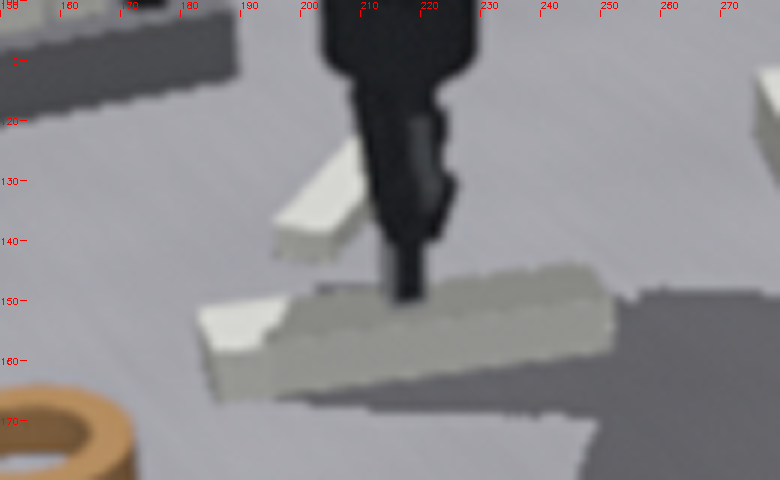

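Run:
```python
from h import *
T=calibration("wrist")["T_tool_cam"]
for z in(0,-.01,-.019,-.03,-.05):
    print(z,proj("wrist",[[0,0,z],[0,-.011,z]],T).round(1).tolist())
s=get_state();W=wristT(s)
# bar far-end corners in w4, solved at several z
for z in (.03,.0,.06): 
    B=[plane("wrist",uv,z,W)[:2] for uv in((199,28),(312,28))]; print(z,B,np.linalg.norm(B[0]-B[1]))
crop("pics/w4.png","pics/c8.png",190,200,140,120,5)
```

```text
0 [[258.0, 237.9], [258.0, 219.1]]
-0.01 [[258.1, 245.5], [258.1, 225.8]]
-0.019 [[258.1, 253.1], [258.2, 232.5]]
-0.03 [[258.3, 263.5], [258.3, 241.8]]
-0.05 [[258.5, 286.4], [258.5, 262.2]]
0.03 [array([ 0.39249009, -0.30780107]), array([ 0.40143377, -0.26509681])] 0.043630760558892534
0.0 [array([ 0.38623122, -0.31132002]), array([ 0.39705639, -0.25963199])] 0.05280943502410864
0.06 [array([ 0.39874896, -0.30428212]), array([ 0.40581114, -0.27056162])] 0.03445208609367648
```

View pics/c8.png

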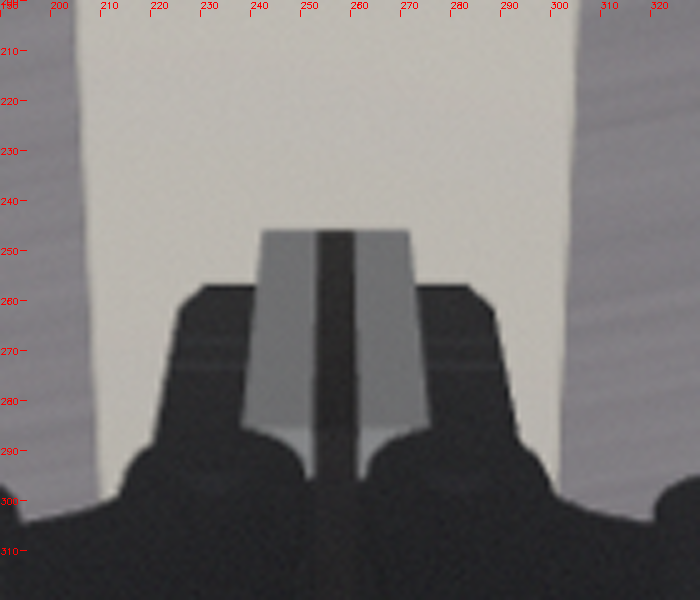

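The shut fingertips rest on top of the bar. In both camera views they sit about 29 mm behind the stated TCP, and the 15 N upward force agrees. I'll lift, reopen and measure where the free fingertips really are.

>>> {"api": "apply_moves", "payload": {
  "motion": [
    [[-1,0,0,-0.03,0,0,0],[-1,0,0,-0.05,0,0,0],[-1,0,0,-0.05,0,0,0],[-1,0,0,-0.05,0,0,0]]
  ]
}}

```text
clock: 4.62
tool_pos: [0.4943, -0.3053, 0.0376]
ee_rot: [3.14, 0.001, 1.365]
force: [-0.7, -0.2, 0.1]
grip_width: -0.0003
```

Run:
```python
from h import *
s=get_state();print(s["tool_pos"],s["force"],s["grip_width"])
cv2.imwrite("pics/w5.png",snapshot("wrist"));cv2.imwrite("pics/sc5.png",snapshot("scene"));cv2.imwrite("pics/s5.png",snapshot("side"))
crop("pics/sc5.png","pics/c9.png",150,80,130,100,6)
crop("pics/w5.png","pics/c10.png",190,200,140,120,5)
for z in(0,-.01,-.02,-.03,-.04): print(z,proj("scene",s["tool_pos"]+[0,0,-z]))
```

```text
[ 0.49429377 -0.30525332  0.03762061] [-0.72044907 -0.22947739  0.14272235] -0.0002586603952007989
0 [[217.3284203  147.61259355]]
-0.01 [[217.25202757 144.56212455]]
-0.02 [[217.17536784 141.48701711]]
-0.03 [[217.09844494 138.38705805]]
-0.04 [[217.02126291 135.26203382]]
```

View pics/c9.png

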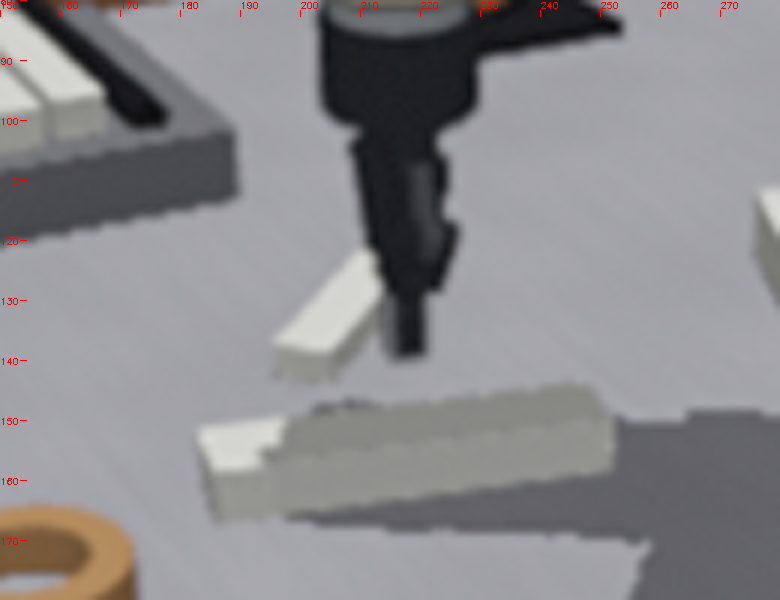

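View pics/c10.png

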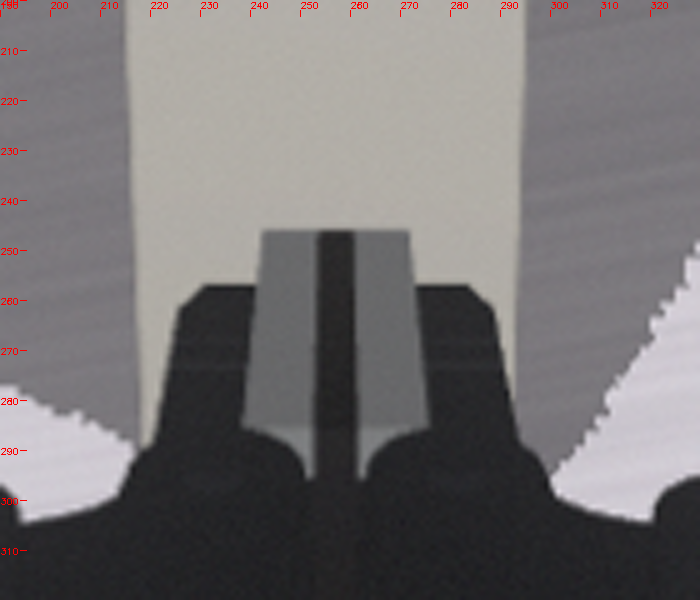

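The free fingertips also show about 28.7 mm behind the reported TCP: row 139 in the scene view, where the stated TCP projects to row 147.6. I'll apply that offset from here on, open, and descend to grasp.

>>> {"api": "apply_moves", "payload": {
  "motion": [
    [[1,0,0,-0.02,0,0,0],[1,0,0,-0.02,0,0,0],[1,0,0,-0.02,0,0,0],[1,0,0,-0.02,0,0,0],[1,0,0,-0.02,0,0,0],[1,0,0,-0.02,0,0,0],[1,0,0,-0.02,0,0,0],[1,0,0,0.03,0,0,0],[1,0,0,0.06,0,0,0],[1,0,0,0.075,0,0,0],[1,0,0,0.075,0,0,0],[1,0,0,0.075,0,0,0]]
  ]
}}

```text
clock: 5.77
tool_pos: [0.494, -0.305, -0.0194]
ee_rot: [-3.141, -0.0, 1.365]
force: [0.5, -0.3, 0.4]
grip_width: 0.0854
```

Run:
```python
from h import *
s=get_state();print(s["tool_pos"],s["force"],s["grip_width"])
cv2.imwrite("pics/w6.png",snapshot("wrist"));cv2.imwrite("pics/sc6.png",snapshot("scene"))
crop("pics/sc6.png","pics/c11.png",170,90,110,90,6)
```

```text
[ 0.4940162  -0.30500416 -0.01939514] [ 0.48262017 -0.28001672  0.35790615] 0.08535124393271024
```

View pics/c11.png

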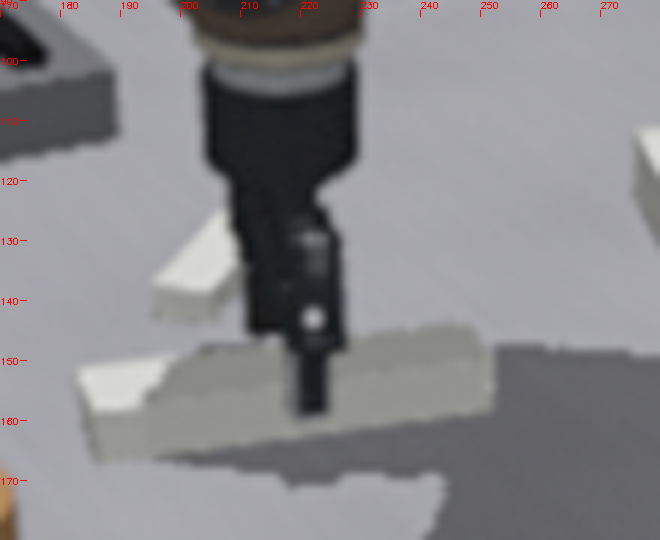

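View pics/w6.png

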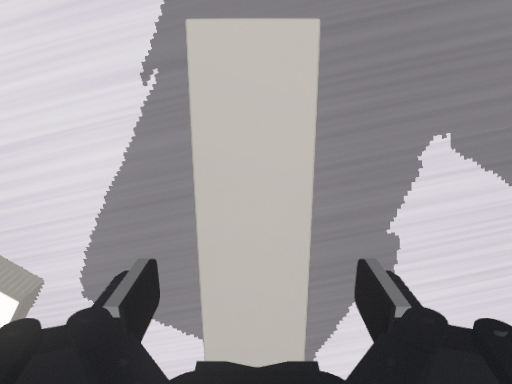

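>>> {"api": "apply_moves", "payload": {
  "motion": [
    [[1,0,0,0.012,0,0,0],[1,0,0,0.012,0,0,0],[-1,0,0,0.012,0,0,0],[-1,0,0,0.012,0,0,0],[-1,0,0,0.012,0,0,0],[-1,0,0,0.012,0,0,0],[-1,0,0,0.012,0,0,0],[-1,0,0,0.012,0,0,0],[-1,0,0,0.012,0,0,0],[-1,0,0,0.012,0,0,0]]
  ]
}}

```text
clock: 6.7
tool_pos: [0.4942, -0.3051, -0.028]
ee_rot: [3.141, 0.0, 1.365]
force: [-0.0, 0.9, 5.0]
grip_width: 0.044
```

>>> {"api": "apply_moves", "payload": {
  "motion": [
    [[-1,0,0,-0.02,0,0,0],[-1,0,0,-0.05,0,0,0],[-1,0,0,-0.09,0,0,0],[-1,0,0,-0.13,0,0,0],[-1,0,0,-0.15,0,0,0],[-1,0,0,-0.15,0,0,0],[-1,0,0,-0.15,0,0,0]]
  ]
}}

```text
clock: 7.28
tool_pos: [0.4939, -0.3049, 0.0839]
ee_rot: [3.141, 0.0, 1.365]
force: [-0.2, 0.3, -4.0]
grip_width: 0.0443
```

Run:
```python
from h import *
s=get_state();print(s["tool_pos"],s["ee_rot"],s["force"],s["grip_width"],s["dq"].round(3))
cv2.imwrite("pics/w7.png",snapshot("wrist"));cv2.imwrite("pics/sc7.png",snapshot("scene"))
crop("pics/sc7.png","pics/c12.png",170,60,110,120,5)
```

```text
[ 0.49385268 -0.30486188  0.08392611] [3.14114941e+00 1.11980364e-04 1.36489120e+00] [-0.22344925  0.30541292 -3.95809863] 0.04430855581878334 [ 0.001  0.036  0.021 -0.001 -0.006  0.001]
```

View pics/c12.png

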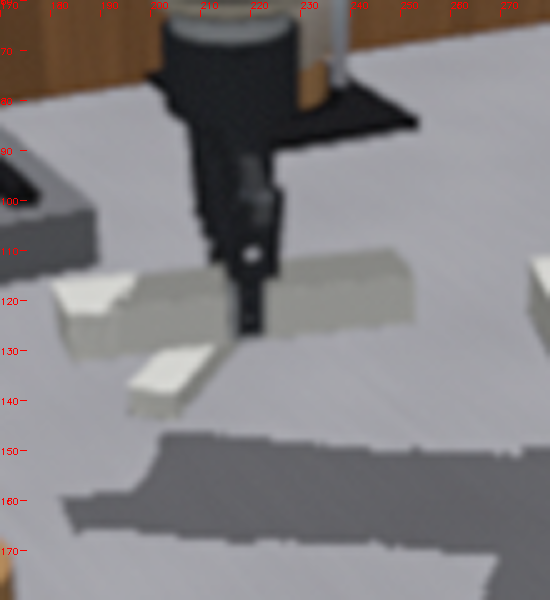

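View pics/w7.png

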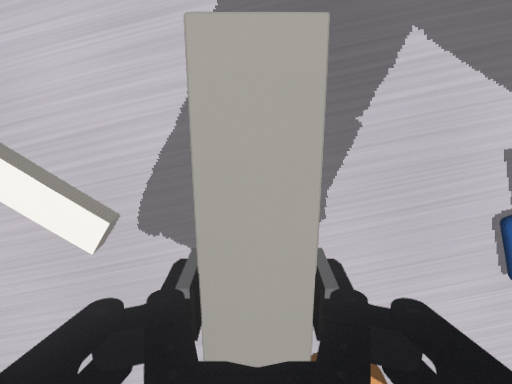

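The bar is held level and centred, with its underside 28 mm above the reported TCP. I'll carry it to the guide.

```bash
cat >> h.py <<'E'
GQ=np.array([.555,.075,.155])
def g2w(x,y,z=0,q=GQ):
    c,s=np.cos(q[2]),np.sin(q[2]); return np.array([q[0]+(c*x-s*y)/1e3,q[1]+(s*x+c*y)/1e3,z])
def w2g(P,q=GQ):
    d=np.array(P[:2])-q[:2]; c,s=np.cos(q[2]),np.sin(q[2]); return np.array([c*d[0]+s*d[1],-s*d[0]+c*d[1]])*1e3
E
python3 - <<'E'
from h import *
s=get_state()
p=g2w(-25,-30,.06);print(p)
rows(s["tool_pos"],s["ee_rot"],[(p,(np.pi,0,.155))])
E
```

```text
[0.53493111 0.04150015 0.06      ]
[0.4629, -0.0399, 0.0306] [-0.0004, 0.0, 0.1926] rows>= 8.373921430764444 9.681666453029129
```

>>> {"api": "apply_moves", "payload": {
  "motion": [
    [[-1,0.46,-0.04,-0.02,0,0,0.1926],[-1,0.46,-0.04,-0.02,0,0,0.1926],[-1,0.46,-0.04,-0.02,0,0,0.1926],[-1,0.46,-0.04,-0.02,0,0,0.1926],[-1,0.463,-0.04,-0.02,0,0,0.1926],[-1,0.463,-0.04,-0.02,0,0,0.1926],[-1,0.463,-0.04,-0.02,0,0,0.1926],[-1,0.463,-0.04,-0.02,0,0,0.1926],[-1,0.463,-0.04,-0.02,0,0,0.1926],[-1,0.463,-0.04,-0.02,0,0,0.1926],[-1,0.463,-0.04,-0.02,0,0,0.1926],[-1,0.463,-0.04,0.03,0,0,0.1926],[-1,0.463,-0.04,0.03,0,0,0.1926],[-1,0.463,-0.04,0.03,0,0,0.1926]]
  ]
}}

```text
clock: 8.55
tool_pos: [0.534, 0.0411, 0.0595]
ee_rot: [-3.14, 0.006, 0.155]
force: [0.1, 0.5, -2.9]
grip_width: 0.0442
```

Run:
```python
from h import *
s=get_state();print(s["tool_pos"],s["ee_rot"],s["force"],s["grip_width"],s["dq"].round(3))
print(w2g(s["tool_pos"]))
cv2.imwrite("pics/w8.png",snapshot("wrist"));cv2.imwrite("pics/s8.png",snapshot("side"))
crop("pics/s8.png","pics/c13.png",205,100,130,120,5)
rows(s["tool_pos"],s["ee_rot"],[(g2w(-25,-30,.0),(np.pi,0,.155))])
```

```text
[0.53403152 0.04112015 0.05952837] [-3.14032331  0.00577998  0.15512409] [ 0.12080822  0.45195153 -2.86474822] 0.04421076009637572 [-0.006 -0.048 -0.034  0.001  0.021  0.   ]
[-25.94747917 -30.2365706 ]
[0.0017, -0.0002, 0.0794] [-0.0002, 0.0009, 0.0] rows>= 1.4277308210754034 0.04736458339729806
```

View pics/w8.png

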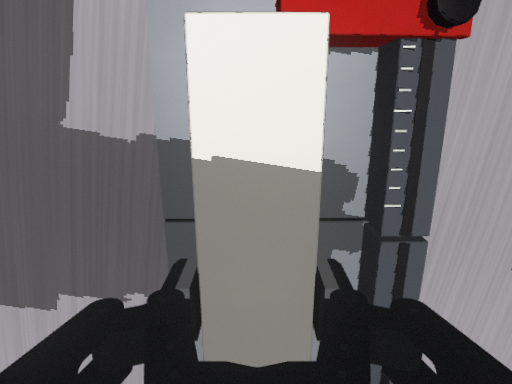

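View pics/c13.png

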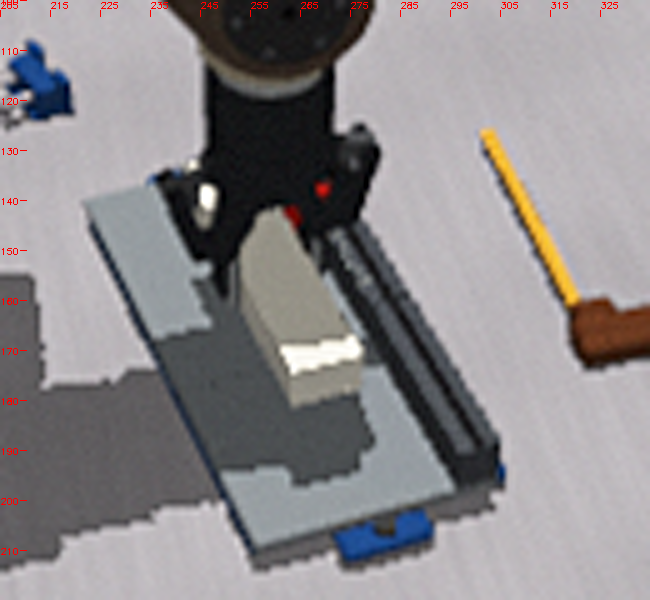

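Over the table, the bar's end sits on the -y side of the stop face (red at rows 0-45) and parallel to the fence. I'll lower it.

>>> {"api": "apply_moves", "payload": {
  "motion": [
    [[-1,0.001,0,0.03,0,0.001,0],[-1,0.001,0,0.06,0,0.001,0],[-1,0.001,0,0.072,0,0.001,0],[-1,0.001,0,0.078,0,0.001,0],[-1,0.001,0,0.08,0,0.001,0],[-1,0.001,0,0.081,0,0.001,0]]
  ]
}}

```text
clock: 9.15
tool_pos: [0.5368, 0.0411, 0.0016]
ee_rot: [3.141, -0.007, 0.155]
force: [-0.3, 0.5, -2.8]
grip_width: 0.0439
```

>>> {"api": "apply_moves", "payload": {
  "motion": [
    [[-1,0,0,0.002,0,-0.001,0],[-1,0,0,0.003,0,-0.001,0],[-1,0,0,0.004,0,-0.001,0],[-1,0,0,0.0045,0,-0.001,0]]
  ]
}}

```text
clock: 9.48
tool_pos: [0.5366, 0.0412, -0.0022]
ee_rot: [3.142, -0.001, 0.155]
force: [-0.6, -0.9, -2.7]
grip_width: 0.0445
```

>>> {"api": "apply_moves", "payload": {
  "motion": [
    [[-1,0,0,0.0007,0,0,0],[-1,0,0,0.0014,0,0,0],[-1,0,0,0.0014,0,0,0]]
  ]
}}

```text
clock: 9.73
tool_pos: [0.5365, 0.0412, -0.003]
ee_rot: [3.142, -0.001, 0.155]
force: [-1.3, 0.7, 5.3]
grip_width: 0.044
```

The bar is in contact with the table, about 8 N. I'll release it and retreat upward.

>>> {"api": "apply_moves", "payload": {
  "motion": [
    [[0.2,0,0,0,0,0,0],[1,0,0,0,0,0,0],[1,0,0,0,0,0,0],[1,0,0,0,0,0,0],[1,0,0,0,0,0,0],[1,0,0,-0.02,0,0,0],[1,0,0,-0.06,0,0,0],[1,0,0,-0.11,0,0,0],[1,0,0,-0.15,0,0,0],[-1,-0.05,0,-0.15,0,0,0],[-1,-0.09,0,-0.15,0,0,0],[-1,-0.09,0,-0.15,0,0,0],[-1,-0.09,0,-0.15,0,0,0],[-1,-0.09,0,-0.15,0,0,0]]
  ]
}}

```text
clock: 10.9
tool_pos: [0.4705, 0.0307, 0.1092]
ee_rot: [3.141, -0.001, 0.155]
force: [0.7, -0.7, 0.2]
grip_width: 0.0258
```

Run:
```python
from h import *
s=get_state();print(s["tool_pos"],s["ee_rot"],s["force"],s["grip_width"],s["dq"].round(3),s["qpos"])
print(w2g(s["tool_pos"]))
cv2.imwrite("pics/w9.png",snapshot("wrist"));cv2.imwrite("pics/s9.png",snapshot("side"));cv2.imwrite("pics/sc9.png",snapshot("scene"))
crop("pics/s9.png","pics/c14.png",205,100,130,120,5)
crop("pics/sc9.png","pics/c15.png",190,170,160,115,5)
```

```text
[0.47046962 0.03073393 0.10918061] [ 3.14140212e+00 -1.23242577e-03  1.54606574e-01] [ 0.71957691 -0.74833739  0.24694394] 0.025777726431045585 [ 0.001  0.014 -0.016 -0.001 -0.     0.001] [-7.50585001e-02  4.10160289e-01  2.02941943e+00  1.47381672e-04
  7.00769496e-01 -2.29777548e-01]
[-90.35078798 -30.68558309]
```

View pics/w9.png

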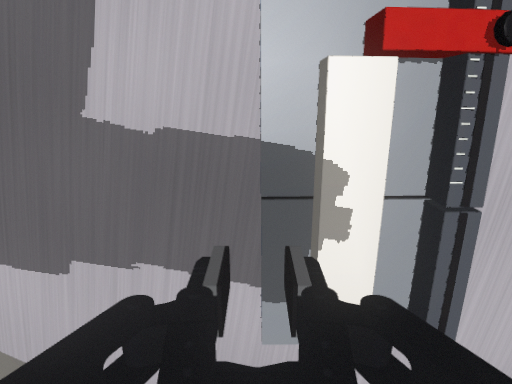

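View pics/c14.png

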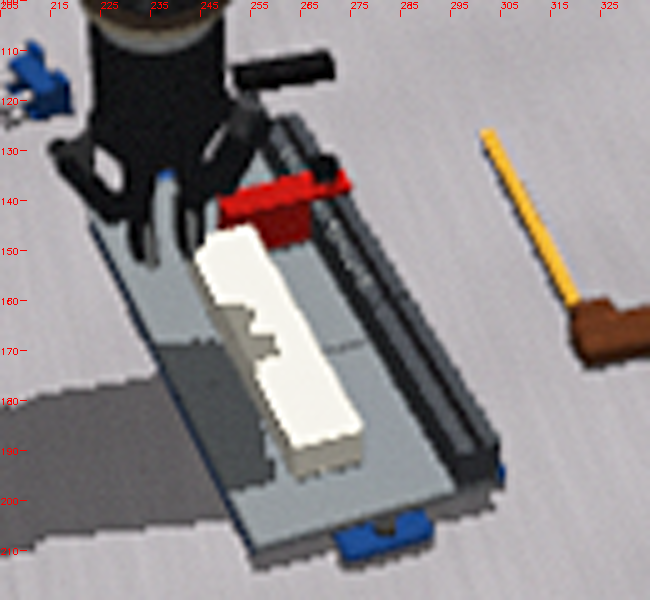

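View pics/c15.png

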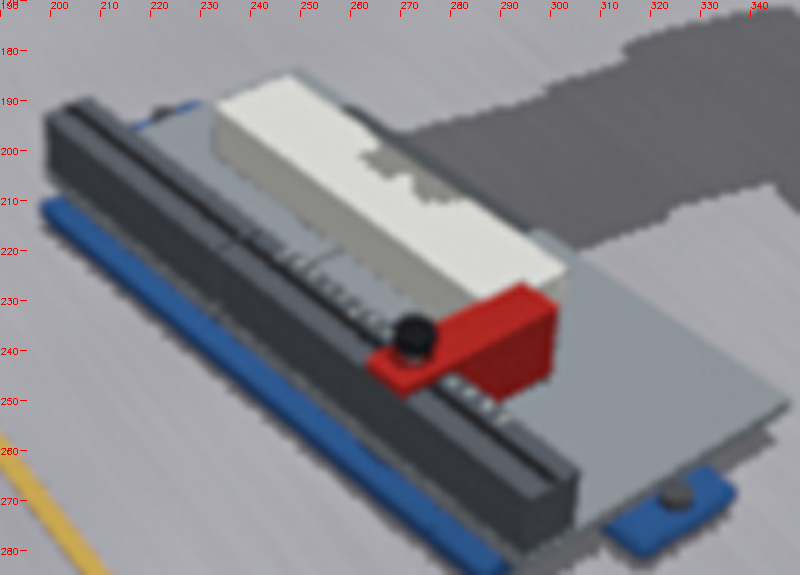

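Run:
```python
from h import *
s=get_state();W=wristT(s)
crop("pics/w9.png","pics/c16.png",250,0,262,130,3)
for n,uv,z in(("bar end L",(328,58),.055),("bar end R",(394,58),.055),("stop top-front L",(383,47.5),.065),("slot at edge",(262,198),.025),("slot right",(428,198),.025),("table edge",(261,10),.025),("table edge2",(262,330),.025)):
    print(n,w2g(plane("wrist",uv,z,W)).round(1))
```

```text
bar end L [-45.7  67. ]
bar end R [-4.1 67.5]
stop top-front L [-15.1  72.2]
slot at edge [-86.  -32.9]
slot right [ 46.4 -32.9]
table edge [-87.2 101. ]
table edge2 [ -85.5 -156.9]
```

View pics/c16.png

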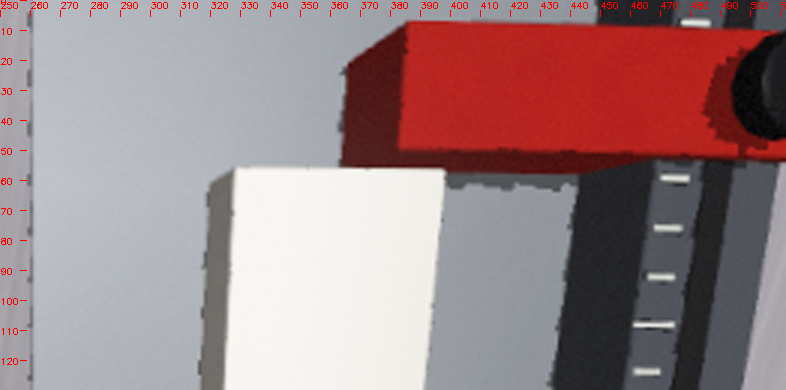

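The bar lies flat and parallel to the fence, with its end about 8 mm short of the stop. I'll shut the fingers, come down on the robot side of the bar, and push it toward the fence.

>>> {"api": "apply_moves", "payload": {
  "motion": [
    [[-1,0,0,0.04,0,0,0],[-1,0,0,0.08,0,0,0],[-1,0,0,0.12,0,0,0],[-1,0,0,0.131,0,0,0],[-1,0,0,0.131,0,0,0],[-1,0.015,0,0.131,0,0,0],[-1,0.025,0,0.131,0,0,0],[-1,0.033,0,0.131,0,0,0],[-1,0.04,0,0.131,0,0,0],[-1,0.046,0,0.131,0,0,0],[-1,0.052,0,0.131,0,0,0],[-1,0.058,0,0.131,0,0,0],[-1,0.063,0,0.131,0,0,0],[-1,0.068,0,0.131,0,0,0],[-1,0.073,0,0.131,0,0,0],[-1,0.077,0,0.131,0,0,0],[-1,0.081,0,0.131,0,0,0],[-1,0.081,0,0.131,0,0,0]]
  ]
}}

```text
clock: 12.55
tool_pos: [0.5304, 0.0402, 0.0106]
ee_rot: [3.142, -0.001, 0.155]
force: [-0.4, -0.1, -0.9]
grip_width: 0.0
```

Run:
```python
from h import *
s=get_state();print(s["tool_pos"],s["ee_rot"],s["force"],s["grip_width"])
print(w2g(s["tool_pos"]))
cv2.imwrite("pics/w10.png",snapshot("wrist"))
```

```text
[0.53037982 0.04019943 0.0106414 ] [ 3.14155678e+00 -7.11415742e-04  1.54753380e-01] [-0.38717921 -0.11621848 -0.85157477] 1.3264627122300757e-05
[-29.69753672 -30.58249508]
```

View pics/w10.png

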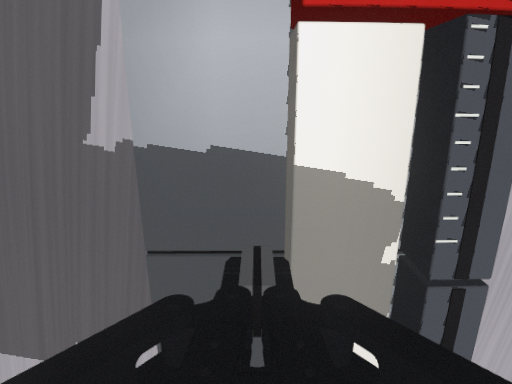

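Run:
```python
from h import *
s=get_state();W=wristT(s)
crop("pics/w10.png","pics/c17.png",280,10,232,200,3)
for uv in((298,27),(421,26),(297,200),(410,200)): print(w2g(plane("wrist",uv,.055,W)).round(1))
```

```text
[-15.6  66.6]
[27.4 67.5]
[-13.9   4.3]
[31.1  4.3]
```

View pics/c17.png

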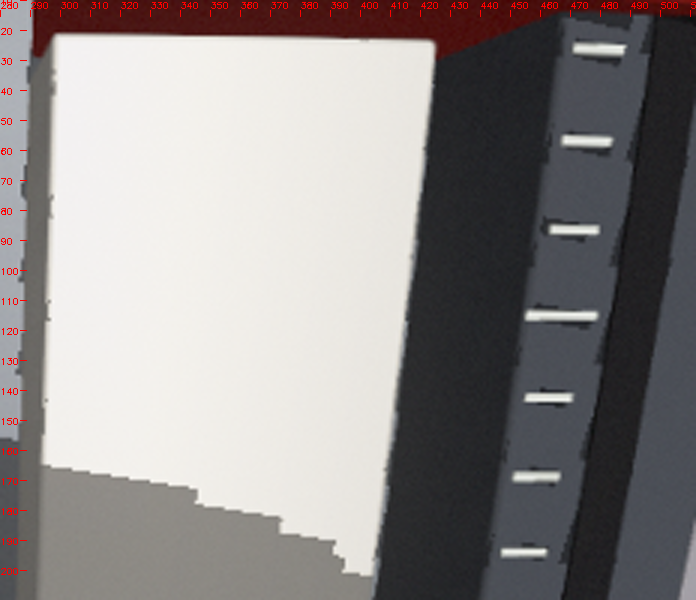

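>>> {"api": "apply_moves", "payload": {
  "motion": [
    [[-1,0.004,0,0,0,0,0],[-1,0.008,0,0,0,0,0],[-1,0.012,0,0,0,0,0],[-1,0.016,0,0,0,0,0],[-1,0.016,0,0,0,0,0]]
  ]
}}

```text
clock: 13.02
tool_pos: [0.5423, 0.0421, 0.0107]
ee_rot: [3.142, -0.001, 0.155]
force: [0.5, 0.3, 0.2]
grip_width: -0.0001
```

>>> {"api": "apply_moves", "payload": {
  "motion": [
    [[-1,0.0015,0,0,0,0,0],[-1,0.0025,0,0,0,0,0]]
  ]
}}

```text
clock: 13.18
tool_pos: [0.5434, 0.0423, 0.0106]
ee_rot: [-3.141, 0.0, 0.155]
force: [-1.7, 0.1, -0.3]
grip_width: 0.0
```

>>> {"api": "apply_moves", "payload": {
  "motion": [
    [[-1,0.001,0,0,0,0,0],[-1,0.001,0,0,0,0,0]]
  ]
}}

```text
clock: 13.35
tool_pos: [0.5442, 0.0424, 0.0107]
ee_rot: [-3.142, -0.0, 0.155]
force: [-0.6, 0.2, -0.5]
grip_width: 0.0001
```

>>> {"api": "apply_moves", "payload": {
  "motion": [
    [[-1,0.001,0,0,0,0,0],[-1,0.002,0,0,0,0,0],[-1,0.002,0,0,0,0,0]]
  ]
}}

```text
clock: 13.6
tool_pos: [0.5443, 0.0425, 0.0106]
ee_rot: [-3.141, 0.003, 0.155]
force: [-6.5, -2.9, 2.8]
grip_width: 0.0002
```

The bar met the fence at about 7 N. Next I'll go round to its free end and push it to the stop.

>>> {"api": "apply_moves", "payload": {
  "motion": [
    [[-1,-0.01,0,0,0,0,0],[-1,-0.02,0,-0.03,0,0,0],[-1,-0.02,0,-0.07,0,0,0],[-1,-0.02,0.05,-0.08,0,0,0],[-1,0.01,0.1,-0.08,0,0,0],[-1,0.04,0.15,-0.08,0,0,0],[-1,0.043,0.17,-0.08,0,0,0],[-1,0.043,0.17,-0.08,0,0,0],[-1,0.043,0.17,-0.08,0,0,0]]
  ]
}}

```text
clock: 14.35
tool_pos: [0.5969, -0.0791, 0.0703]
ee_rot: [-3.141, -0.0, 0.153]
force: [-0.5, -0.2, 0.2]
grip_width: -0.0001
```

Run:
```python
from h import *
s=get_state();print(s["tool_pos"],s["ee_rot"],s["force"])
print(w2g(s["tool_pos"]))
W=wristT(s)
cv2.imwrite("pics/w11.png",snapshot("wrist"));cv2.imwrite("pics/s11.png",snapshot("side"))
crop("pics/s11.png","pics/c18.png",205,100,130,120,5)
```

```text
[ 0.59692237 -0.0791346   0.07032944] [-3.14139516e+00 -7.74806545e-05  1.52981277e-01] [-0.46606304 -0.20976853  0.23686134]
[  17.62447203 -158.75874284]
```

View pics/w11.png

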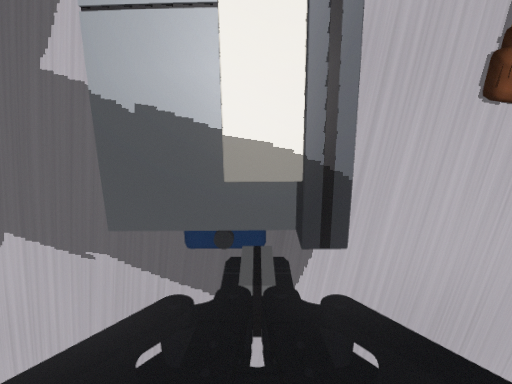

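View pics/c18.png

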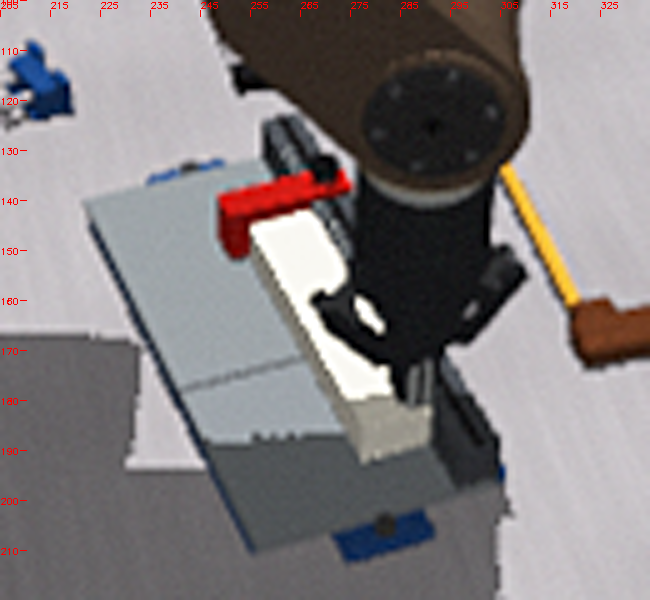

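Run:
```python
from h import *
s=get_state();W=wristT(s)
for n,uv,z in(("bar end",(262,181),.055),("bar L",(223,181),.055),("bar R",(303,181),.055),("table end",(200,230.5),.025),("slot",(150,7),.025)):
    print(n,w2g(plane("wrist",uv,z,W)).round(1))
```

```text
bar end [  20.5 -129.2]
bar L [  -1.7 -129.2]
bar R [  43.8 -129.2]
table end [ -21.7 -171.6]
slot [-44.7 -32.1]
```

>>> {"api": "apply_moves", "payload": {
  "motion": [
    [[-1,0,0,0.04,0,0,0],[-1,0,0,0.07,0,0,0],[-1,0,0,0.079,0,0,0],[-1,0,0,0.079,0,0,0],[-1,0,-0.01,0.079,0,0,0],[-1,0,-0.018,0.079,0,0,0],[-1,0,-0.022,0.079,0,0,0],[-1,0,-0.026,0.079,0,0,0],[-1,0,-0.029,0.079,0,0,0],[-1,0,-0.03,0.079,0,0,0]]
  ]
}}

```text
clock: 15.28
tool_pos: [0.5949, -0.0594, 0.0127]
ee_rot: [3.136, -0.003, 0.156]
force: [-2.0, -33.6, -0.1]
grip_width: -0.0001
```

>>> {"api": "apply_moves", "payload": {
  "motion": [
    [[-1,0,-0.002,0,0,0,0],[-1,0,-0.002,0,0,0,0]]
  ]
}}

```text
clock: 15.45
tool_pos: [0.5949, -0.0594, 0.0128]
ee_rot: [3.135, -0.003, 0.156]
force: [-1.0, -37.2, -0.1]
grip_width: 0.0
```

>>> {"api": "apply_moves", "payload": {
  "motion": [
    [[-1,0,-0.002,0,0,0,0],[-1,0,-0.002,0,0,0,0]]
  ]
}}

```text
clock: 15.62
tool_pos: [0.5949, -0.0593, 0.0129]
ee_rot: [3.134, -0.004, 0.156]
force: [-2.1, -46.8, -0.1]
grip_width: 0.0001
```

I chained those steps, and the force rose to 47 N. That is below the stop's 90 N, but more than I needed. I'm backing off, then checking.

>>> {"api": "apply_moves", "payload": {
  "motion": [
    [[-1,0,0.01,0,0,0,0],[-1,0,0.025,0,0,0,0],[-1,0,0.03,-0.04,0,0,0],[-1,0,0.03,-0.09,0,0,0],[-1,-0.05,0.0,-0.15,0,0,0],[-1,-0.1,-0.05,-0.15,0,0,0],[-1,-0.1,-0.1,-0.15,0,0,0],[-1,-0.1,-0.15,-0.15,0,0,0],[-1,-0.1,-0.16,-0.15,0,0,0],[-1,-0.1,-0.16,-0.15,0,0,0],[-1,-0.1,-0.16,-0.15,0,0,0]]
  ]
}}

```text
clock: 16.53
tool_pos: [0.5007, 0.0548, 0.1246]
ee_rot: [3.142, -0.001, 0.157]
force: [0.4, -0.4, 0.6]
grip_width: 0.0001
```

Run:
```python
from h import *
s=get_state();print(s["tool_pos"],s["ee_rot"],s["force"],s["qpos"].round(3))
print(w2g(s["tool_pos"]),w2g([.5949,-.0593]))
cv2.imwrite("pics/w12.png",snapshot("wrist"));cv2.imwrite("pics/s12.png",snapshot("side"));cv2.imwrite("pics/sc12.png",snapshot("scene"))
crop("pics/s12.png","pics/c19.png",205,110,110,110,5)
crop("pics/sc12.png","pics/c20.png",190,170,160,115,5)
```

```text
[0.50067161 0.05480644 0.12458789] [ 3.14151289e+00 -1.26762337e-03  1.57356017e-01] [ 0.39350969 -0.44165818  0.64130118] [-0.022  0.424  1.94   0.     0.777 -0.18 ]
[-56.7945562  -11.56425301] [  18.68841274 -138.84971454]
```

View pics/w12.png

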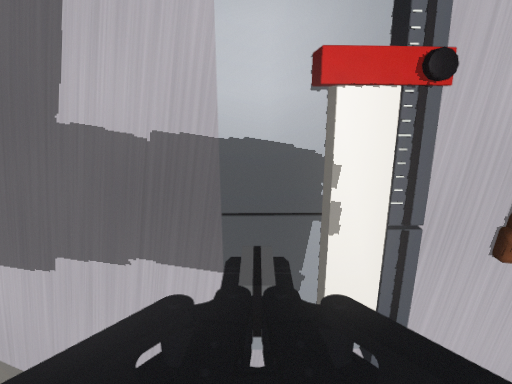

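View pics/c19.png

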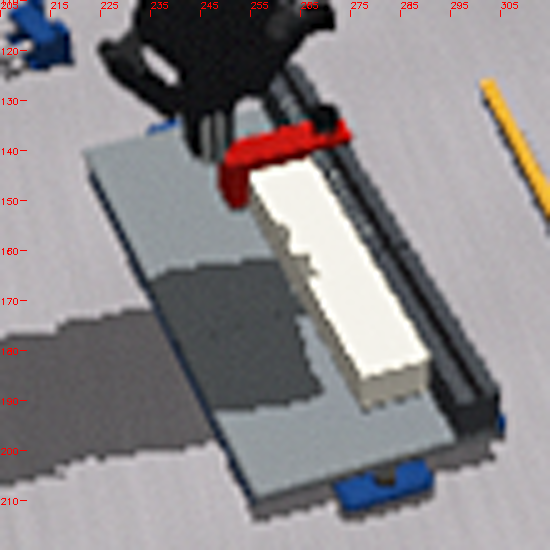

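View pics/c20.png

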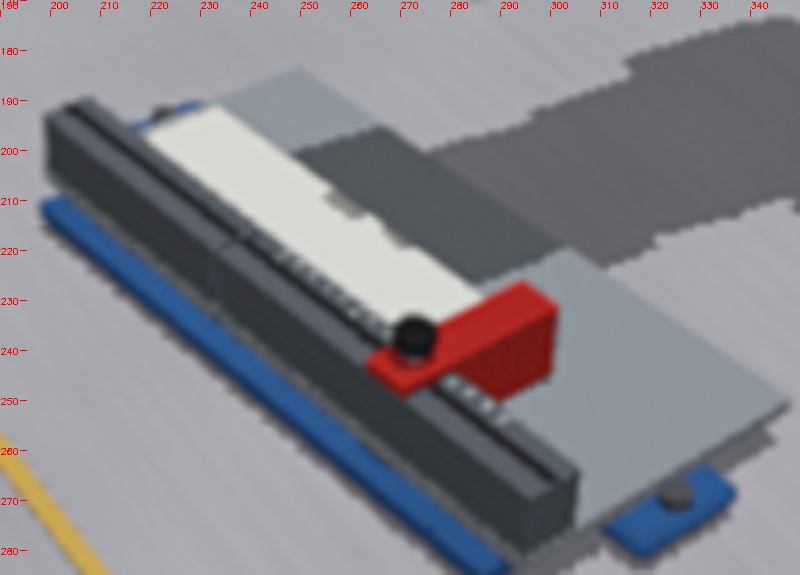

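Run:
```python
from h import *
crop("pics/w12.png","pics/c21.png",305,35,155,95,5)
crop("pics/s12.png","pics/c22.png",240,125,60,60,10)
s=get_state();W=wristT(s)
for n,uv,z in(("bar near edge top",(337,90),.055),("near edge far",(326,290),.055),("bar R",(400,90),.055),("bar R2",(385,280),.055),("slot",(270,213),.025),("end",(365,86),.055)): print(n,w2g(plane("wrist",uv,z,W)).round(1))
```

```text
bar near edge top [-1.8 65.4]
near edge far [ -0.3 -89.4]
bar R [41.7 65.8]
bar R2 [ 47.2 -80.6]
slot [-45.4 -33.4]
end [17.2 68.2]
```

View pics/c21.png

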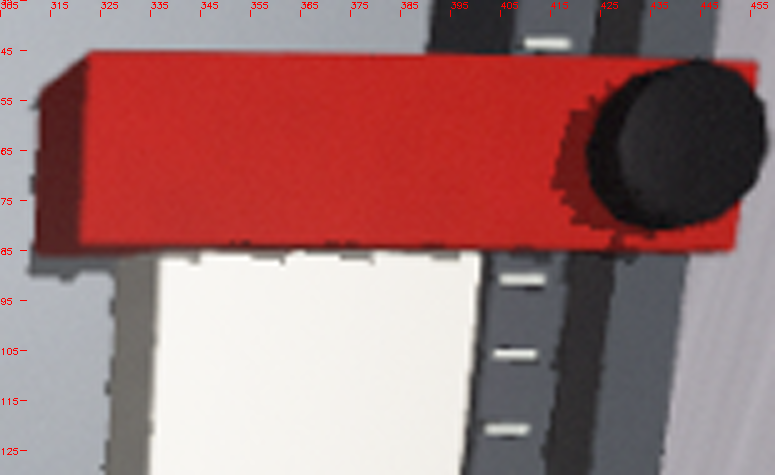

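View pics/c22.png

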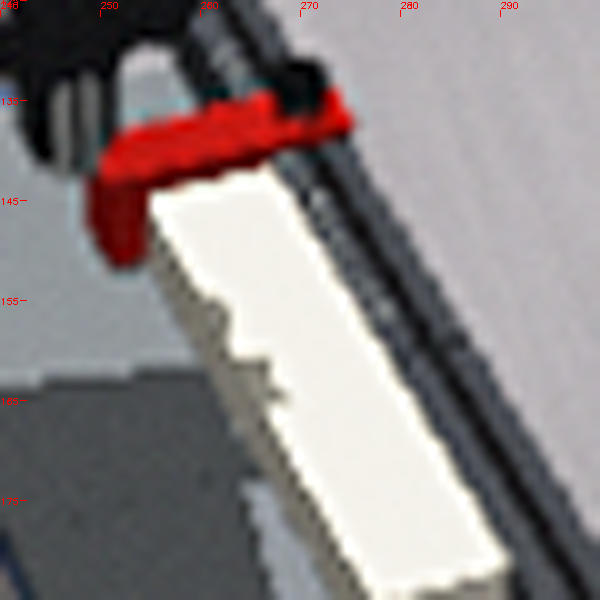

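The bar sits against the stop, with no gap visible at row 86, and the stop has not moved in the pictures. The final diagonal hold needs a tilted tool, so I'll fit the arm kinematics and check that the pose is reachable.

```bash
cat > k.py <<'E'
from h import *
D=[([.491565,1.559484],[.26764548,.56449088,.20191]),([.696989,1.833694],[.49517,-.305809,.001264]),([.41016,2.02942],[.47046962,.03073393,.10918]),([.424,1.94],[.50067,.054806,.12459])]
A=[];b=[]
for (q2,q3),p in D:
    r=np.hypot(*p[:2]); c=q2+q3
    # unknown a,L1,Ls,Lc,hd ; forearm r: Ls*sin c+Lc*cos c ; z: Ls*cos c - Lc*sin c
    A.append([1,np.sin(q2),np.sin(c),np.cos(c),0]);b.append(r)
    A.append([0,np.cos(q2),np.cos(c),-np.sin(c),1]);b.append(p[2])
x,res,_,sv=np.linalg.lstsq(np.array(A),np.array(b),rcond=None)
KIN=x
if __name__=="__main__":
    print(x,np.array(A)@x-b,sv)
    from scipy.optimize import fsolve
    for d in(.25,.3,.35,.4):
      for t in(20,30,40,45):
        t=np.radians(t)
        # tip (29 back of TCP) at contact r; TCP
        r=.553;z=.055   # near arris radius approx
        tr,tz=r+.029*np.sin(t),z-.029*np.cos(t)
        # equivalent down-tool TCP with same wrist centre
        er=tr-d*np.sin(t); ez=tz+d*np.cos(t)-d
        f=lambda q:[x[0]+x[1]*np.sin(q[0])+x[2]*np.sin(q[0]+q[1])+x[3]*np.cos(q[0]+q[1])-er, x[1]*np.cos(q[0])+x[2]*np.cos(q[0]+q[1])-x[3]*np.sin(q[0]+q[1])+x[4]-ez]
        q,_,ok,_=fsolve(f,[.4,2.0],full_output=True)
        print(d,np.degrees(t).round(),q.round(3),"q5",round(np.pi-t-q.sum(),3),ok)
E
python3 k.py
```

```text
[ 0.00465852  0.58526338  0.40838135  0.03972673 -0.09009526] [ 9.89773161e-06  5.38637667e-05  6.74655386e-05  1.04320694e-04
 -5.50819339e-05 -2.62713496e-05 -2.22813363e-05 -1.31913111e-04] [3.44935672 2.81696218 0.27526435 0.25440925 0.16176444]
0.25 20.0 [0.591 2.088] q5 0.113 1
0.25 30.0 [0.601 2.18 ] q5 -0.163 1
0.25 40.0 [0.637 2.265] q5 -0.459 1
0.25 45.0 [0.665 2.304] q5 -0.613 1
0.3 20.0 [0.585 2.131] q5 0.077 1
0.3 30.0 [0.603 2.243] q5 -0.228 1
0.3 40.0 [0.659 2.347] q5 -0.563 1
0.3 45.0 [0.703 2.394] q5 -0.741 1
0.35 20.0 [0.58  2.173] q5 0.04 1
0.35 30.0 [0.609 2.306] q5 -0.297 1
0.35 40.0 [0.694 2.429] q5 -0.68 1
0.35 45.0 [0.76  2.485] q5 -0.889 1
0.4 20.0 [0.576 2.216] q5 0.001 1
0.4 30.0 [0.621 2.369] q5 -0.372 1
0.4 40.0 [0.745 2.513] q5 -0.814 1
0.4 45.0 [0.844 2.578] q5 -1.067 1
```

The kinematics limit the forward tilt to about 17°, set by joint 5. First I'll give one more light push into the fence near mid-bar to re-seat it flush. After that comes the tilted hold.

>>> {"api": "apply_moves", "payload": {
  "motion": [
    [[-1,0,0.04,0.04,0,0,0],[-1,0,0.04,0.08,0,0,0],[-1,0,0.04,0.12,0,0,0],[-1,0,0.04,0.15,0,0,0],[-1,0.015,0.04,0.151,0,0,0],[-1,0.03,0.04,0.151,0,0,0],[-1,0.042,0.04,0.151,0,0,0],[-1,0.05,0.04,0.151,0,0,0],[-1,0.052,0.04,0.151,0,0,0]]
  ]
}}

```text
clock: 17.43
tool_pos: [0.5449, 0.0297, 0.0107]
ee_rot: [3.141, -0.001, 0.154]
force: [-0.7, 0.2, 1.3]
grip_width: -0.0003
```

>>> {"api": "apply_moves", "payload": {
  "motion": [
    [[-1,0.0025,0,0,0,0,0],[-1,0.003,0,0,0,0,0]]
  ]
}}

```text
clock: 17.6
tool_pos: [0.546, 0.0304, 0.0108]
ee_rot: [-3.142, -0.0, 0.155]
force: [0.1, -0.8, -0.3]
grip_width: 0.0003
```

>>> {"api": "apply_moves", "payload": {
  "motion": [
    [[-1,0.001,0,0,0,0,0],[-1,0.0015,0,0,0,0,0]]
  ]
}}

```text
clock: 17.77
tool_pos: [0.5463, 0.0306, 0.0107]
ee_rot: [-3.141, 0.001, 0.155]
force: [-4.5, -2.9, 2.3]
grip_width: -0.0003
```

>>> {"api": "apply_moves", "payload": {
  "motion": [
    [[-1,0.0012,0,0,0,0,0],[-1,0.0012,0,0,0,0,0]]
  ]
}}

```text
clock: 17.93
tool_pos: [0.5463, 0.0308, 0.0106]
ee_rot: [-3.141, 0.003, 0.155]
force: [-7.5, -2.3, 5.2]
grip_width: -0.0005
```

Run:
```python
from h import *
s=get_state();p=s["tool_pos"];print(p,w2g(p),s["force"])
# next: hover: rotated yaw -1.416, tilt t; tip at local (-?)
t=np.radians(16)
q=GQ
G=Ro.from_euler('z',q[2])
c,sn=np.cos(t),np.sin(t)
M=np.column_stack([[0,-1,0],[-c,0,-sn],[sn,0,-c]])
Rt=G*Ro.from_matrix(M)
z=Rt.as_matrix()[:,2]
def tcp(lx,ly,tipz): return g2w(lx,ly,tipz)+.029*z
yl=19
for n,(lx,tz) in {"hover":(0,.10),"near":(0,.065)}.items():
    print(n,tcp(lx,yl,tz)); rows(p,s["ee_rot"],[(tcp(lx,yl,tz),Rt)])
print(tcp(0,yl,.10), Rt.as_euler('xyz'))
```

```text
[0.54625534 0.03077827 0.01062615] [-15.46677622 -42.34157693] [-7.49112191 -2.31057617  5.15379682]
hover [0.55996443 0.09500625 0.07212341]
[0.031, -0.0818, -0.0821] [0.0352, 0.0354, 0.2482] rows>= 2.1576185758648903 12.727221644220236
near [0.55996443 0.09500625 0.03712341]
[0.0312, -0.0818, -0.0354] [0.0352, 0.0354, 0.2482] rows>= 1.698288362023369 12.727221644220236
[0.55996443 0.09500625 0.07212341] [-2.86233997  0.         -1.41579633]
```

>>> {"api": "apply_moves", "payload": {
  "motion": [
    [[-1,-0.01,0,0,0,0,0],[-1,-0.025,0,0,0,0,0],[-1,-0.025,0,-0.05,0,0,0],[-1,-0.025,0,-0.1,0,0,0],[-1,0.0,-0.04,-0.1,0.0352,0.0354,0.2482],[-1,0.031,-0.08,-0.09,0.0352,0.0354,0.2482],[-1,0.031,-0.082,-0.082,0.0352,0.0354,0.2482],[-1,0.031,-0.082,-0.082,0.0352,0.0354,0.2482],[-1,0.031,-0.082,-0.082,0.0352,0.0354,0.2482],[-1,0.031,-0.082,-0.082,0.0352,0.0354,0.2482],[-1,0.031,-0.082,-0.082,0.0352,0.0354,0.2482],[-1,0.031,-0.082,-0.082,0.0352,0.0354,0.2482],[-1,0.031,-0.082,-0.082,0.0352,0.0354,0.2482],[-1,0.031,-0.082,-0.082,0.0352,0.0354,0.2482],[-1,0.031,-0.082,-0.082,0.0352,0.0354,0.2482],[-1,0.031,-0.082,-0.082,0.0352,0.0354,0.2482],[-1,0.031,-0.082,-0.082,0.0352,0.0354,0.2482],[-1,0.031,-0.082,-0.082,0.0352,0.0354,0.2482],[-1,0.031,-0.082,-0.082,0.0352,0.0354,0.2482],[-1,0.031,-0.082,-0.082,0.0352,0.0354,0.2482]]
  ]
}}

```text
clock: 19.6
tool_pos: [0.5616, 0.0952, 0.0723]
ee_rot: [-2.859, -0.001, -1.413]
force: [1.2, 0.7, -0.4]
grip_width: 0.0002
```

Run:
```python
from h import *
s=get_state();print(s["tool_pos"],s["ee_rot"],s["force"],s["qpos"].round(3),s["dq"].round(3))
R=Ro.from_euler('xyz',s["ee_rot"]).as_matrix();tip=s["tool_pos"]-.029*R[:,2];print("tip",tip,w2g(tip))
cv2.imwrite("pics/w13.png",snapshot("wrist"));cv2.imwrite("pics/s13.png",snapshot("side"));cv2.imwrite("pics/sc13.png",snapshot("scene"))
crop("pics/s13.png","pics/c23.png",205,90,110,120,5)
crop("pics/sc13.png","pics/c24.png",190,140,150,120,5)
```

```text
[0.56161632 0.09519562 0.07232533] [-2.85881084e+00 -1.35925827e-03 -1.41307171e+00] [ 1.21203954  0.66727653 -0.40022477] [0.036 0.513 2.025 0.103 0.324 1.355] [-0.001  0.001 -0.003 -0.004 -0.001  0.013]
tip [0.553619   0.09396201 0.10017351] [ 1.56291771 18.94788149]
```

View pics/c23.png

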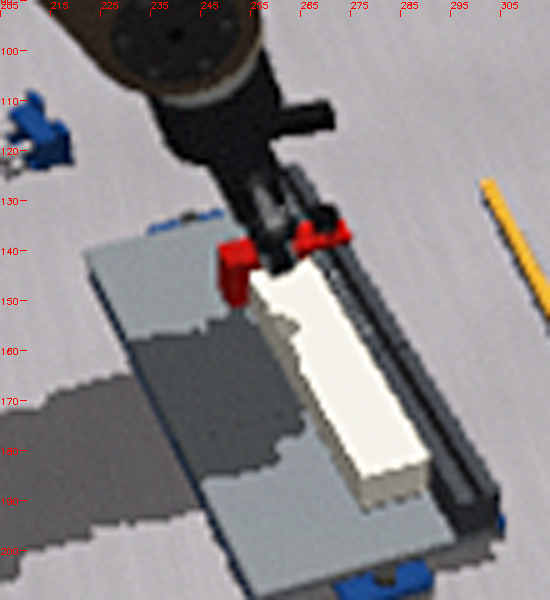

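View pics/c24.png

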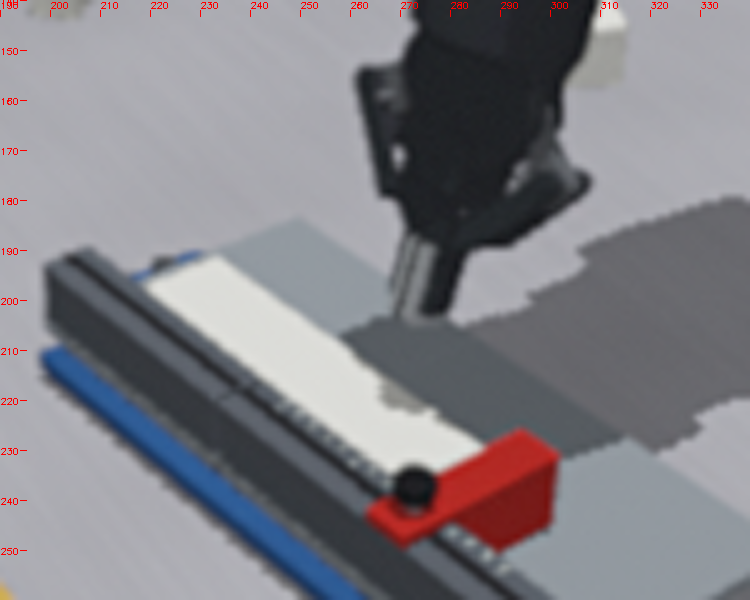

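View pics/w13.png

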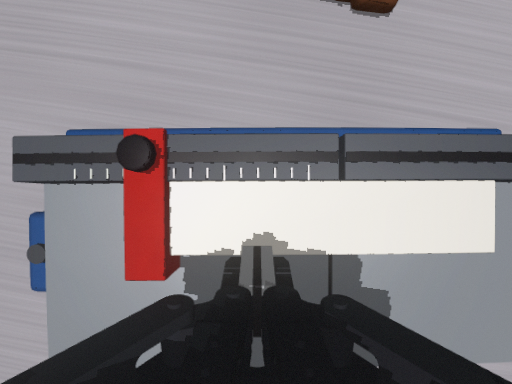

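The wrist view shows the bar flush along the fence (row 181) and its end against the stop (col 170). The slot is at col 330-342 and the fingers are at col 257, between slot and stop. I'll lower onto the near top edge.

>>> {"api": "apply_moves", "payload": {
  "motion": [
    [[-1,0,0.005,0.018,0,0,0],[-1,0,0.01,0.036,0,0,0],[-1,0,0.014,0.048,0,0,0],[-1,0,0.0147,0.0513,0,0,0],[-1,0,0.0147,0.0513,0,0,0]]
  ]
}}

```text
clock: 20.17
tool_pos: [0.5614, 0.0951, 0.0315]
ee_rot: [-2.86, -0.001, -1.416]
force: [0.9, 0.2, 0.3]
grip_width: 0.0001
```

Run:
```python
from h import *
s=get_state();print(s["tool_pos"],s["ee_rot"],s["force"],s["qpos"].round(3),s["dq"].round(3))
R=Ro.from_euler('xyz',s["ee_rot"]).as_matrix();tip=s["tool_pos"]-.029*R[:,2];print("tip",tip,w2g(tip))
cv2.imwrite("pics/w14.png",snapshot("wrist"));cv2.imwrite("pics/sc14.png",snapshot("scene"))
crop("pics/w14.png","pics/c25.png",150,150,220,140,3)
crop("pics/sc14.png","pics/c26.png",230,160,80,80,8)
```

```text
[0.56140111 0.09513544 0.03145318] [-2.86040601e+00 -5.96455983e-04 -1.41590958e+00] [0.91187976 0.24722152 0.28102486] [0.036 0.588 2.05  0.145 0.227 1.315] [ 0.001 -0.025 -0.008 -0.011  0.014  0.014]
tip [0.5534475  0.0939104  0.05931425] [ 1.38550339 18.92336937]
```

View pics/c25.png

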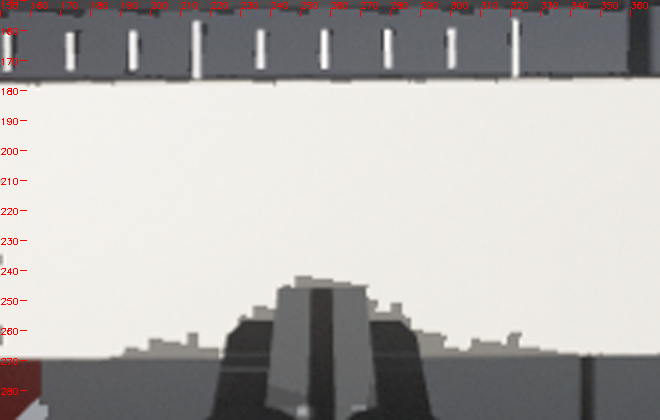

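View pics/c26.png

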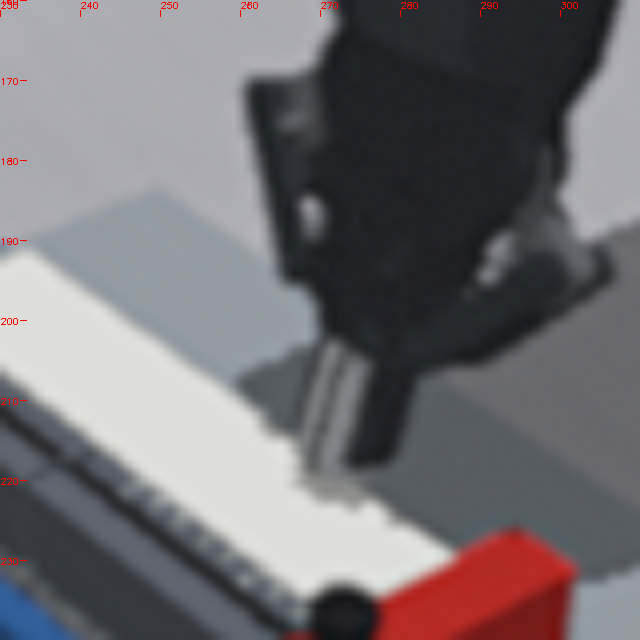

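>>> {"api": "apply_moves", "payload": {
  "motion": [
    [[-1,0,0.0008,0.0026,0,0,0],[-1,0,0.0012,0.0045,0,0,0],[-1,0,0.0012,0.0045,0,0,0]]
  ]
}}

```text
clock: 20.52
tool_pos: [0.5618, 0.0952, 0.0288]
ee_rot: [-2.859, -0.001, -1.416]
force: [0.1, 0.2, 0.1]
grip_width: -0.0001
```

>>> {"api": "apply_moves", "payload": {
  "motion": [
    [[-1,0,0,0.001,0,0,0],[-1,0,0,0.002,0,0,0],[-1,0,0,0.002,0,0,0]]
  ]
}}

```text
clock: 20.77
tool_pos: [0.5621, 0.0953, 0.0281]
ee_rot: [-2.858, -0.001, -1.416]
force: [-5.3, -2.3, 13.5]
grip_width: 0.0
```

>>> {"api": "apply_moves", "payload": {
  "motion": [
    [[-1,0,-0.0004,0.0004,0,0,0],[-1,0,-0.0008,0.0008,0,0,0],[-1,0,-0.0008,0.0008,0,0,0]]
  ]
}}

```text
clock: 21.02
tool_pos: [0.5622, 0.0954, 0.0279]
ee_rot: [-2.859, -0.001, -1.416]
force: [-10.2, -2.7, 20.4]
grip_width: -0.0
```

>>> {"api": "apply_moves", "payload": {
  "motion": [
    [[-1,0,-0.0008,0.0006,0,0,0],[-1,0,-0.0016,0.0012,0,0,0],[-1,0,-0.0016,0.0012,0,0,0]]
  ]
}}

```text
clock: 21.27
tool_pos: [0.5623, 0.0954, 0.0276]
ee_rot: [-2.861, -0.0, -1.416]
force: [-20.5, -5.4, 32.0]
grip_width: 0.0002
```

The push is now about 21 N into the fence and 32 N down. I'll hold and check that it's steady.

>>> {"api": "apply_moves", "payload": {
  "motion": [
    [[-1,0,-0.0003,0.0,0,0,0],[-1,0,-0.0003,0.0,0,0,0],[-1,0,-0.0003,0.0,0,0,0],[-1,0,-0.0003,0.0,0,0,0],[-1,0,-0.0003,0.0,0,0,0],[-1,0,-0.0003,0.0,0,0,0]]
  ]
}}

```text
clock: 21.77
tool_pos: [0.5623, 0.0954, 0.0276]
ee_rot: [-2.861, -0.0, -1.416]
force: [-19.2, -5.9, 31.9]
grip_width: -0.0002
```

Run:
```python
from h import *
s=get_state();print(s["tool_pos"],s["ee_rot"],s["force"],s["qpos"].round(3),s["dq"].round(3))
R=Ro.from_euler('xyz',s["ee_rot"]).as_matrix();tip=s["tool_pos"]-.029*R[:,2];print("tip",tip,w2g(tip),"Fguide",Ro.from_euler('z',-.155).apply(s["force"]))
cv2.imwrite("pics/w15.png",snapshot("wrist"));cv2.imwrite("pics/sc15.png",snapshot("scene"));cv2.imwrite("pics/s15.png",snapshot("side"))
crop("pics/sc15.png","pics/c28.png",190,170,150,110,5)
crop("pics/s15.png","pics/c29.png",205,90,110,120,5)
```

```text
[0.56227785 0.09543736 0.02763799] [-2.86144695e+00 -1.74157360e-04 -1.41596513e+00] [-19.1757375   -5.93521757  31.88455958] [0.036 0.596 2.049 0.149 0.221 1.311] [ 0.     0.    -0.    -0.001 -0.001 -0.   ]
tip [0.55435465 0.09420561 0.05550743] [ 2.32734667 19.07499566] Fguide [-19.86212924  -2.90371114  31.88455958]
```

View pics/w15.png

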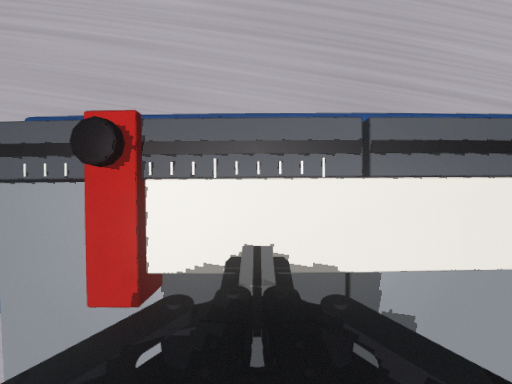

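View pics/c28.png

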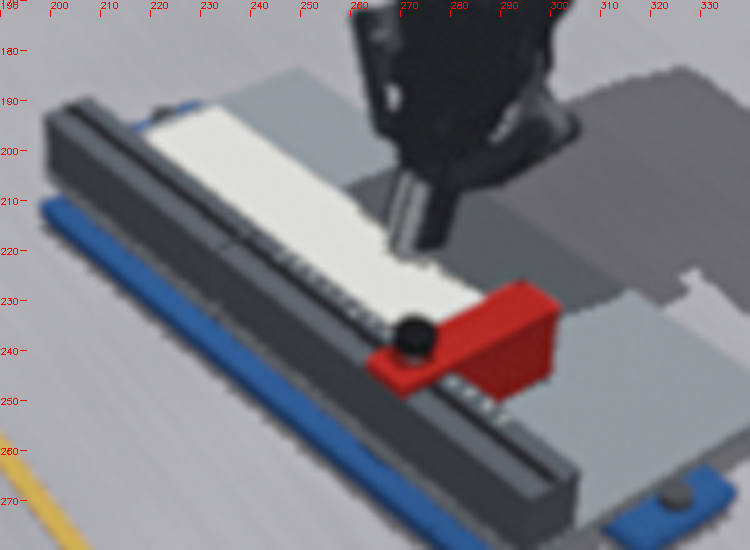

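View pics/c29.png

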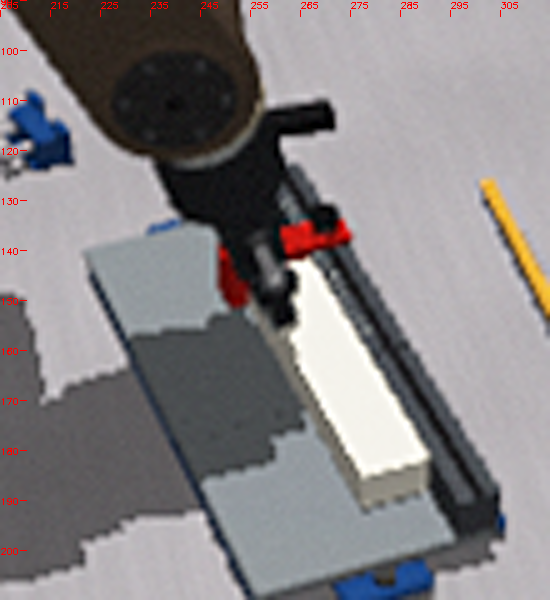

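Run:
```python
from h import *
crop("pics/w15.png","pics/c30.png",75,165,110,145,5)
s=get_state();W=wristT(s)
# stop face y from foot/top, bar end
for n,uv,z in(("face top",(140.5,240),.065),("bar end",(147,240),.055),("face foot",(162.5,276),.025)): print(n,w2g(plane("wrist",uv,z,W)).round(2))
```

```text
face top [14.79 69.6 ]
bar end [13.45 69.97]
face foot [-10.88  71.23]
```

View pics/c30.png

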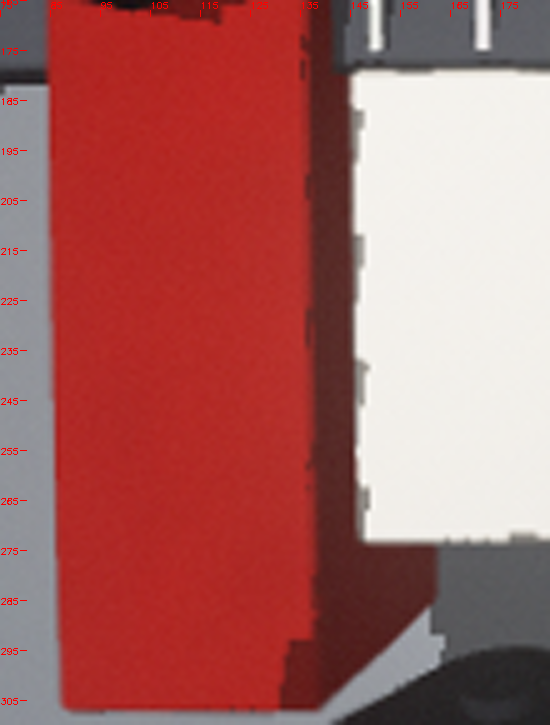

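The bar end and the stop face agree within about 0.5 mm, the bar is flush along the fence, and the force is steady. Handing in.

Run:
```python
from plant import *
s=get_state();print(s["clock"],s["force"]);print(hand_in())
```

```text
21.9167 [-20.92880549  -5.35216911  31.59765837]
the job is handed in; nothing more can be done
None
```

The white bar is on the saw table, flush along the fence with one end against the red stop. I handed the job in at 21.9 s with the shut fingertips still holding it.

**The hold:** The fingertips press on the bar's near top edge, with the tool tilted about 16°. They push about 20 N into the fence and 32 N down, and the readings stayed steady. The push point is about 50 mm from both the slot and the stop.

**Last checks:**
- **Bar:** The pictures show it parallel to the fence. Its end agrees with the stop face within about 0.5 mm, which is as fine as I can measure.
- **Stop:** It looked unmoved in the scene pictures before and after.
- **Saw, square, boss head and cork ring:** No move went near them and nothing touched them on the way. I did not check each one at the end.

**What did not go as planned:**
- **First grasp:** It closed on top of the bar with 15 N. The real fingertips sit about 29 mm behind the stated TCP. I measured that offset, allowed for it and regrasped.
- **Push to the stop:** It rose to 47 N because I chained steps without checking the force in between. That is below the 90 N that shifts the stop.
- **Slot position:** The wrist-camera and fixed-camera estimates disagreed by about 3 mm along the fence. I relied on contact for the final fit.

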